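Feel the end play of a shaft and shim it

ROBOT

A 6-joint arm with a two-finger parallel gripper is mounted at the origin on the work surface. World frame = base frame: x ahead of the robot, y to its left, z up, the work surface at z = 0. Lengths are in m, angles in rad, forces in N, time in s.
With the tool pointing down it reaches from about 0.375 to 0.9 m from the base axis. Payload 3.1 kg.
Tool frame: the origin (TCP) lies on the centre line of the jaws, within the pads' length; the fingertips stand 25 mm ahead of it and the grasp point (between the pads) lies 6 mm ahead of it (robot.nose_length is the y of the fingertips in the tool frame, in m); y points along the fingers, z is the direction in which the jaws open and shut, and the axes are right-handed (so a half turn about y gives the same grasp; the last joint's range is limited). The gripper opens to 87 mm and grips with 3 to 60 N. Pads are 19 mm wide; open, the fingers measure 117 mm over their backs; the gripper's body (75 mm by 190 mm) begins 51 mm behind the grasp point.
Start: joints at [1.083, 0.527, 1.433, -0, 1.181, -0.178], TCP at [0.191, 0.595, 0.248] pointing down, gripper open.
Joint ranges: [-3.08, 3.08], [-0.75, 2.2], [0.22, 2.44], [-1.43, 4.57], [0, 2.65], [-2.85, 2.85]. Speed limits (rad/s): [2.79, 2.79, 3.14, 3.14, 3.14, 3.14].

INTERFACE

Orientations are given as a unit quaternion [x, y, z, w].
In Python, from rig import robot, eyes, ticket gives the robot as it stands.
- The arm moves only by the tool play_rows, never from a script. Its argument "series" is a list of rows, each a list of 7 numbers: the opening, from 0 (shut) to 1 (fully open), then the shift along the tool's x, y, z scaled (see below), then the turn, a rotation vector about the tool's x, y, z scaled (see below). In form: [[claw, dx, dy, dz, ax, ay, az], ...]. A call has 1 to 12 rows; each row shifts and turns the commanded pose from where the row before left it, along the tool's axes as they then stand; what a row does not reach is not made up. The controller multiplies each number of a shift by 100 mm and each number of a turn by 180 degrees. A row lasts 1/12 s, in which the tool goes at most 41.7 mm and 7.16 degrees, less where a joint would pass 70% of its speed; a pose out of reach is approached as far as the arm can. A call with a number of a shift or a turn outside -1 to 1 is refused whole. A call with a gripper value outside its range is refused whole. The fingers move at their own pace and stop on an object; "grip_force" is the grip in N (left out, the last holds). Time passes only in rows, so rows that do not move let the fingers close. It gives the time, the measured TCP pose, the force and the opening at its end, in the units of the state.
- robot.get_obs(): the state, without advancing time (a new reading comes with each control period).
- eyes.camera(name): name is "scene" or "top" or "wrist"; returns the picture (480x640x3 uint8, red, green, blue); there is no depth.
- eyes.camera_params(name): a dict with "K" (3x3 intrinsics, pixels), "rvec" (rotation vector, rad) and "tvec" (3), from world to camera coordinates, as OpenCV has them. Camera axes: x right, y down, z forward; pixel columns grow to the right and rows downward; lengths in m; the calibration is good to about 2 mm. A picture is of the moment at which its call begins: read the wrist's pose just before it. camera_params takes no time and is no camera call; for the wrist camera it gives the pose at the moment of the call.
- ticket.hand_in(): hands the job in, once; it reports no verdict.
The state is a dict: "time": time; "q": joint angles; "joint_velocities": joint speeds; "joint_torque": joint torques, N m; "position": TCP position; "tool_rot": TCP orientation; "ft_force": force on the tool from outside, world axes, zero at the start; "moment": the same for the moment, N m; "grip_width": finger opening in m.
Only numpy, scipy, OpenCV 4.12 (cv2) and the standard library are available. Lean on these libraries where they do the work, as an engineer would, in place of code of your own. Each camera call takes 0.05 s, during which the arm holds its last target.

TASK

Hold the pull post and rock the bearing's sliding shaft: push it in until it stops, then pull it out until you feel its stop (a firm 5 to 15 N each time, never 20), and leave it out. Fit the thickest of the three slotted spacers that drops freely over the shaft into the gap you felt, between collar and block; then pull the shaft out to its stop once more to check that little play is left, and push the collar back up against the spacer. Leave the other two spacers in their blocks and knock nothing over.

Things in the scene. Friction and masses are not known exactly. Their poses are not given: they have to be found in the camera images.
- gap (a point): on the shaft axis, in the front face of the grey bearing block, 75 mm above the bench. Its y axis is the shaft axis, pointing into the block; the shaft pulls out along -y; z up. Spacers (their y along this y, either way round) go over the shaft on the -y side of this face and stand there on two ledges (46 mm long) whose tops are 28 mm below this point. The block is 70 mm wide, 100 mm high, reaching 108 mm along +y
- housing: the grey bearing block, fixed to the bench, with its steel base plate (130 mm wide, 14 mm high, from 120 mm on the -y side to 105 mm on the +y side) and the stops hidden inside; origin on the bench straight below point gap, same axes
- shaft_part: the sliding steel shaft, 20 mm diameter, with a round collar (44 mm diameter, 16 mm thick) that meets the face of the block when home, and an upright pull post further out. Origin on the axis in the inner face of the collar, axes as point gap. Slides only along y, about 2 N of friction, stays where it is left
- pull_post (a point): point to grip on the centre line of the upright pull post: the post is 16 mm thick (along the shaft, y), 28 mm wide (x), its top 15 mm above this point; the point lies 95 mm outward (-y) of the inner face of the collar, 120 mm above the bench (45 mm above the axis)
- shaft (a joint): how far the shaft is out, m = gap between block face and collar. At 0 the inner stop begins to resist; the outer stop begins somewhere from 10 to 19.5 mm, cannot be seen and must be felt. Both stops yield like springs, 6 N per mm. Fit: the spacer that leaves 1.5 to 5.5 mm of play (gap at the first outer resistance less its thickness)
- spacer_a: thin slotted aluminium spacer: upright plate, 8 mm thick (its y), 50 mm wide (x), an upside-down U with a finger tab. Origin: centre of underside. Slot 25 mm wide, open below, 40 mm high; web to 62 mm; tab 24 mm wide to 102 mm. Legs' lowest 8 mm are 4 mm thinner. 47-87 g. Stands 24 mm deep in a slotted wooden block 34 mm high, its foot 10 mm above the bench
- spacer_b: middle slotted aluminium spacer: upright plate, 12 mm thick (its y), 50 mm wide (x), an upside-down U with a finger tab. Origin: centre of underside. Slot 25 mm wide, open below, 40 mm high; web to 62 mm; tab 24 mm wide to 102 mm. Legs' lowest 8 mm are 4 mm thinner. 70-130 g. Stands 24 mm deep in a slotted wooden block 34 mm high, its foot 10 mm above the bench
- spacer_c: thick slotted aluminium spacer: upright plate, 16 mm thick (its y), 50 mm wide (x), an upside-down U with a finger tab. Origin: centre of underside. Slot 25 mm wide, open below, 40 mm high; web to 62 mm; tab 24 mm wide to 102 mm. Legs' lowest 8 mm are 4 mm thinner. 93-173 g. Stands 24 mm deep in a slotted wooden block 34 mm high, its foot 10 mm above the bench
- can: bystander: a spray can, 54 mm diameter, 160 mm high, loose, origin under its centre
- jar: bystander: a glass jar with a steel cap, 60 mm diameter, 80 mm high, loose, origin under its centre
Mind the look-alikes: they are no part of the job. What is shaped like the spacer_a but green is not meant.

How it is judged:
On the way, in this order (a step that is already met when the one before it is completed fails the run):
1. the shaft is pushed home against its inner stop with more than 2.5 N (contact force between shaft_part and housing above 2.5 N and value of joint shaft below 0.0015 m), for 0.02 s.
2. the shaft is pulled out against its outer stop with more than 2.5 N (contact force between shaft_part and housing above 2.5 N and value of joint shaft above 0.008 m), for 0.02 s.
3. a spacer sits down over the shaft between block and collar (((z of spacer_a in the frame of gap between -0.032 and -0.024 m and x of spacer_a in the frame of gap between -0.007 and 0.007 m and y of spacer_a in the frame of gap between -0.022 and -0.002 m and angle between spacer_a's own z axis and vertical below 0.2 rad) or (z of spacer_b in the frame of gap between -0.032 and -0.024 m and x of spacer_b in the frame of gap between -0.007 and 0.007 m and y of spacer_b in the frame of gap between -0.022 and -0.002 m and angle between spacer_b's own z axis and vertical below 0.2 rad) or (z of spacer_c in the frame of gap between -0.032 and -0.024 m and x of spacer_c in the frame of gap between -0.007 and 0.007 m and y of spacer_c in the frame of gap between -0.022 and -0.002 m and angle between spacer_c's own z axis and vertical below 0.2 rad))), for 0.2 s.
4. with the spacer in place the shaft is pulled out against its outer stop with more than 2.5 N, and no more than 5.5 mm of play (plus 1.5 mm for the stop's give) is left over the spacer's thickness ((((z of spacer_a in the frame of gap between -0.032 and -0.024 m and x of spacer_a in the frame of gap between -0.007 and 0.007 m and y of spacer_a in the frame of gap between -0.022 and -0.002 m and angle between spacer_a's own z axis and vertical below 0.2 rad) and contact force between shaft_part and housing above 2.5 N and value of joint shaft between 0.008 and 0.015 m) or ((z of spacer_b in the frame of gap between -0.032 and -0.024 m and x of spacer_b in the frame of gap between -0.007 and 0.007 m and y of spacer_b in the frame of gap between -0.022 and -0.002 m and angle between spacer_b's own z axis and vertical below 0.2 rad) and contact force between shaft_part and housing above 2.5 N and value of joint shaft between 0.012 and 0.019 m) or ((z of spacer_c in the frame of gap between -0.032 and -0.024 m and x of spacer_c in the frame of gap between -0.007 and 0.007 m and y of spacer_c in the frame of gap between -0.022 and -0.002 m and angle between spacer_c's own z axis and vertical below 0.2 rad) and contact force between shaft_part and housing above 2.5 N and value of joint shaft between 0.016 and 0.023 m))), for 0.02 s.
At the end, for the whole second after the job is handed in: One spacer stands on the ledges over the shaft, between block and collar (its middle within 7 mm of the axis, upright within 0.2 rad), the collar within 1.5 mm of it, all at rest; the other two stand upright in their blocks, within 15 mm of where they were ((((z of spacer_a in the frame of gap between -0.032 and -0.024 m and x of spacer_a in the frame of gap between -0.007 and 0.007 m and y of spacer_a in the frame of gap between -0.022 and -0.002 m and angle between spacer_a's own z axis and vertical below 0.2 rad) and value of joint shaft below 0.0095 m and linear speed of spacer_a below 0.02 m/s and (distance of spacer_b from where it was at the start of the episode below 0.015 m and angle between spacer_b's own z axis and vertical below 0.2 rad) and (distance of spacer_c from where it was at the start of the episode below 0.015 m and angle between spacer_c's own z axis and vertical below 0.2 rad)) or ((z of spacer_b in the frame of gap between -0.032 and -0.024 m and x of spacer_b in the frame of gap between -0.007 and 0.007 m and y of spacer_b in the frame of gap between -0.022 and -0.002 m and angle between spacer_b's own z axis and vertical below 0.2 rad) and value of joint shaft below 0.0135 m and linear speed of spacer_b below 0.02 m/s and (distance of spacer_a from where it was at the start of the episode below 0.015 m and angle between spacer_a's own z axis and vertical below 0.2 rad) and (distance of spacer_c from where it was at the start of the episode below 0.015 m and angle between spacer_c's own z axis and vertical below 0.2 rad)) or ((z of spacer_c in the frame of gap between -0.032 and -0.024 m and x of spacer_c in the frame of gap between -0.007 and 0.007 m and y of spacer_c in the frame of gap between -0.022 and -0.002 m and angle between spacer_c's own z axis and vertical below 0.2 rad) and value of joint shaft below 0.0175 m and linear speed of spacer_c below 0.02 m/s and (distance of spacer_a from where it was at the start of the episode below 0.015 m and angle between spacer_a's own z axis and vertical below 0.2 rad) and (distance of spacer_b from where it was at the start of the episode below 0.015 m and angle between spacer_b's own z axis and vertical below 0.2 rad)))); the robot touches nothing.
It fails at once if a stop of the shaft is loaded with more than 20 N (contact force between shaft_part and housing above 20 N).
It fails at once if the can or the jar is knocked over (angle between any of can, jar's own z axis and vertical above 0.5 rad).
It also fails if it takes over 72 s, if anything falls off the work surface, if the arm or the gripper's body presses on something with over 40 N, if the wrist force passes 120 N, or if a joint passes its speed limit or range.

## Working session

There is one attempt and no reset: what is moved stays moved. The work goes in short steps, Python scripts to look and compute and a tool call to move; the robot and the scene stay as the last step left them, time stands still between calls to the robot, and variables do not carry over. Pictures are saved under pics/ and viewed, and the job is handed in when it is done.

Besides the shell and the picture viewer there is one more tool, called after "Emit:" by a JSON object that holds its "api" and its "payload", one argument or row to a line. play_rows: Moves the arm, as the interface text tells. Its arguments: {"type":"object","properties":{"series":{"type":"array","items":{"type":"array","items":{"type":"number"}}},"grip_force":{"type":"number"}},"required":["series"]}

```bash
ls; mkdir -p pics; python3 - <<'E'
from rig import robot, eyes, ticket
import cv2
o=robot.get_obs(); print({k:o[k] for k in o})
for n in ("scene","top","wrist"):
    p=eyes.camera_params(n); print(n,p)
    im=eyes.camera(n); cv2.imwrite(f"pics/{n}0.png",im[:,:,::-1])
E
```

```text
pics
{'time': 0.0, 'q': array([ 1.08248958e+00,  5.28444961e-01,  1.43391702e+00, -3.82733409e-05,
        1.18138321e+00, -1.78471078e-01]), 'joint_velocities': array([-0.00059202, -0.0010174 ,  0.00016506, -0.00025081, -0.00129367,
       -0.00016639]), 'joint_torque': array([-1.17540923e-03, -4.40052545e+01, -1.76586431e+01,  6.31208997e-02,
        5.82629757e-02, -1.56491142e-04]), 'position': array([0.19020128, 0.59463587, 0.24657992]), 'tool_rot': array([ 0.69936224, -0.10933788,  0.10886344, -0.69791578]), 'ft_force': array([-0.14949134, -0.38244658, -0.10598952]), 'moment': array([ 0.02322329, -0.00981066, -0.00930333]), 'grip_width': 0.08689474895359293}
scene {'K': array([[514.08140618,   0.        , 313.45856399],
       [  0.        , 514.08140618, 243.52583362],
       [  0.        ,   0.        ,   1.        ]]), 'rvec': array([ 1.1167521 ,  2.40777721, -0.96713215]), 'tvec': array([ 0.45455019, -0.18408043,  1.18480499])}
top {'K': array([[451.59264364,   0.        , 311.96886897],
       [  0.        , 451.59264364, 245.91981635],
       [  0.        ,   0.        ,   1.        ]]), 'rvec': array([ 2.16247004, -2.1272964 ,  0.17879414]), 'tvec': array([-0.12117567,  0.57826819,  0.66167507])}
wrist {'K': array([[330.9392207 ,   0.        , 316.97962499],
       [  0.        , 330.9392207 , 237.26927728],
       [  0.        ,   0.        ,   1.        ]]), 'rvec': array([-2.3431682 , -1.70923686, -0.24236382]), 'tvec': array([-0.6224284 , -0.03162464,  0.39073191])}
```

View pics/scene0.png

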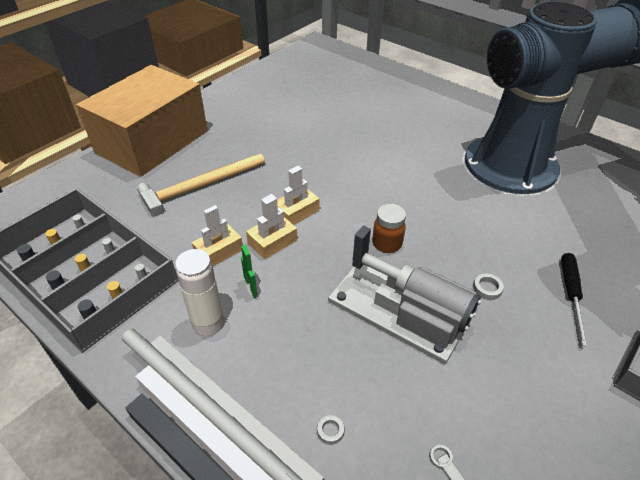

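View pics/top0.png

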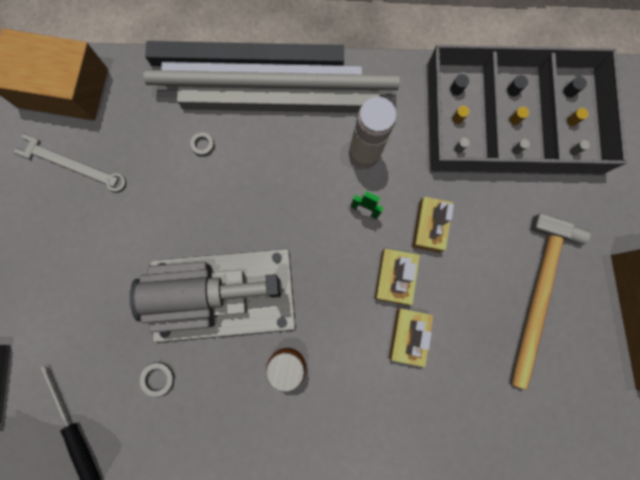

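View pics/wrist0.png

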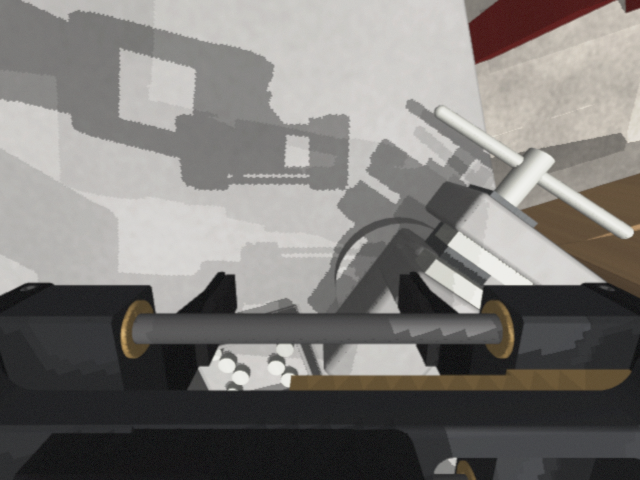

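The scene and top views show the bearing (top ~(215,295), post ~(273,286)), and three spacers in yellow blocks (top (437,220), (400,275), (415,337)). The green look-alike is at (368,203), the can at (372,130) and the jar at (286,370). I'll enlarge these next.

```bash
cat > h.py <<'E'
import numpy as np, cv2
from scipy.spatial.transform import Rotation as R
def P(eyes,n):
    p=eyes.camera_params(n); return p["K"],R.from_rotvec(p["rvec"]).as_matrix(),np.array(p["tvec"]).ravel()
def back(cam,uv,z):
    K,Rm,t=cam; d=Rm.T@np.linalg.solve(K,np.array([uv[0],uv[1],1.])); c=-Rm.T@t
    return c+d*(z-c[2])/d[2]
def proj(cam,X):
    K,Rm,t=cam; q=K@(Rm@np.asarray(X,float)+t); return q[:2]/q[2]
E
python3 - <<'E'
from rig import eyes
from h import *
t=cv2.imread("pics/top0.png"); s=cv2.imread("pics/scene0.png")
def crop(im,x,y,w,h,f,n): cv2.imwrite(n,cv2.resize(im[y:y+h,x:x+w],None,fx=f,fy=f,interpolation=cv2.INTER_CUBIC))
crop(t,125,235,190,140,4,"pics/c1.png"); crop(t,340,180,130,200,3,"pics/c2.png")
crop(s,320,190,190,170,4-.5,"pics/c3.png"); crop(s,170,150,190,140,4,"pics/c4.png")
c=P(eyes,"top")
print("campos",-c[1].T@c[2]); k=P(eyes,"scene");print("scenecam",-k[1].T@k[2])
for uv,z in [((273,286),.135),((215,292),.1),((437,220),.1),((400,275),.1),((415,337),.1),((286,370),.08),((376,115),.16),((286,250),.014),((294,328),.014),((150,262),.014),((150,340),.014)]: print(uv,back(c,uv,z).round(4))
E
```

```text
campos [ 0.47019837 -0.1052639   0.74479833]
scenecam [1.02200974 0.26711817 0.726917  ]
(273, 286) [ 0.5106 -0.0592  0.135 ]
(215, 292) [0.5031 0.0254 0.1   ]
(437, 220) [ 0.6132 -0.2935  0.1   ]
(400, 275) [ 0.5316 -0.2381  0.1   ]
(415, 337) [ 0.4447 -0.2579  0.1   ]
(286, 370) [ 0.3949 -0.0771  0.08  ]
(376, 115) [ 0.7461 -0.1959  0.16  ]
(286, 250) [ 0.5777 -0.0696  0.014 ]
(294, 328) [ 0.4524 -0.0854  0.014 ]
(150, 262) [0.5542 0.1504 0.014 ]
(150, 340) [0.4303 0.1416 0.014 ]
```

View pics/c1.png

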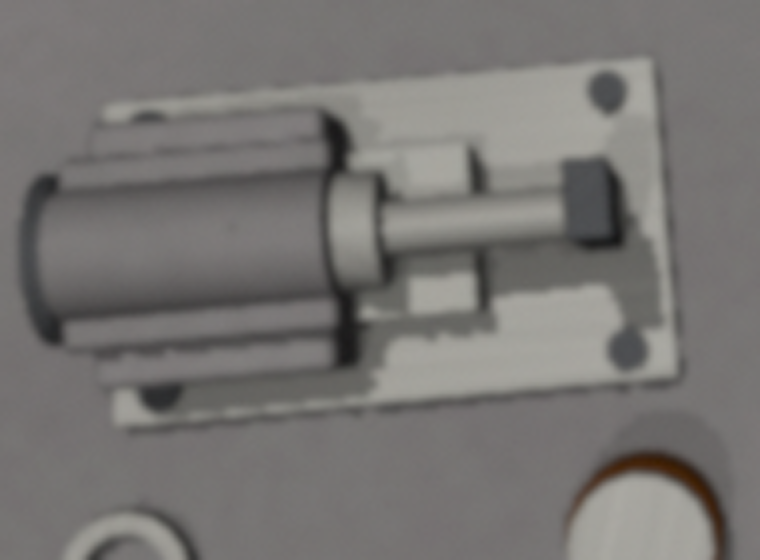

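View pics/c2.png

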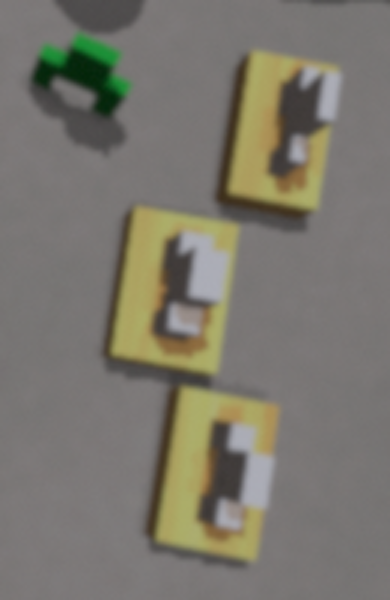

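View pics/c3.png

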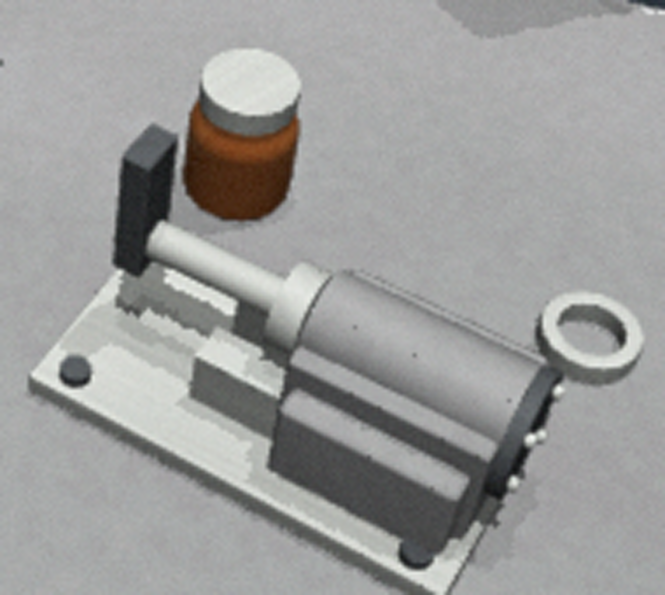

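View pics/c4.png

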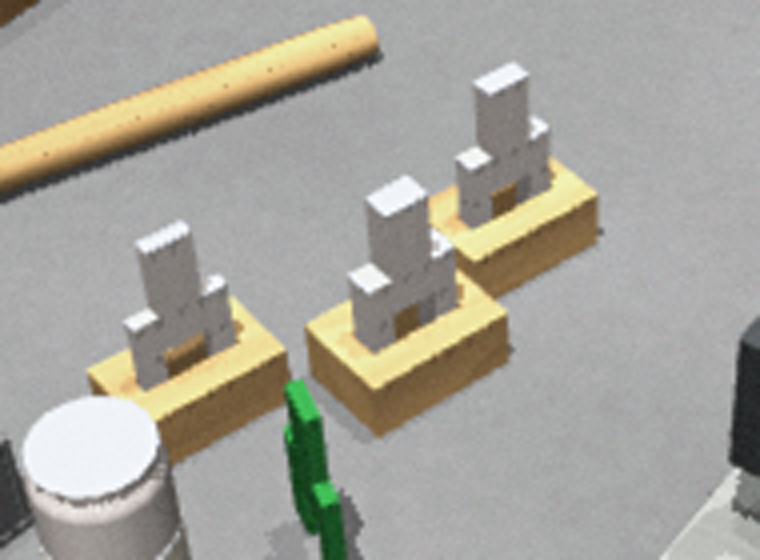

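```bash
python3 - <<'E'
import cv2,numpy as np
t=cv2.imread("pics/top0.png"); s=cv2.imread("pics/scene0.png")
def crop(im,x,y,w,h,f): return cv2.resize(im[y:y+h,x:x+w],None,fx=f,fy=f,interpolation=cv2.INTER_CUBIC)
def grid(a,x,y,f,st):
    for i in range(0,a.shape[1],st*f): cv2.putText(a,str(x+i//f),(i,10),0,.35,(0,0,255)); a[::4,i]=(0,0,255)
    for i in range(0,a.shape[0],st*f): cv2.putText(a,str(y+i//f),(0,i+10),0,.35,(0,0,255)); a[i,::4]=(0,0,255)
    return a
L=[grid(crop(t,x,y,26*1,60,10),x,y,10,5) for x,y in ((415,193),(378,246),(392,307))]
L=[grid(crop(t,x,y,40,36,10)[:,:],x,y,10,5) for x,y in ((418,198),(382,253),(400,315))]
L.append(grid(crop(t,255,268,40,36,10),255,268,10,5))
cv2.imwrite("pics/d1.png",np.vstack([np.hstack(L[:2]),np.hstack(L[2:])])[:, :800])
L=[grid(crop(s,x,y,44,50,7),x,y,7,5) for x,y in ((200,203),(255,193),(280,163),)]
L=[grid(crop(s,x,y,38,34,10),x,y,10,5) for x,y in ((198,203),(255,193),(279,163),(345,222))]
cv2.imwrite("pics/d2.png",np.vstack([np.hstack(L[:2]),np.hstack(L[2:])]))
E
```

```text
(no output)
```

View pics/d1.png

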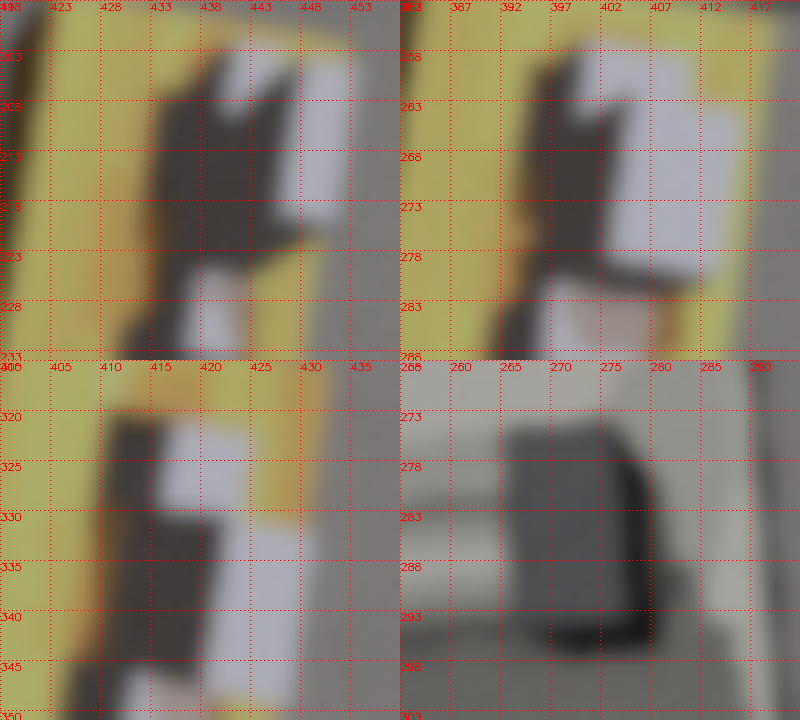

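View pics/d2.png

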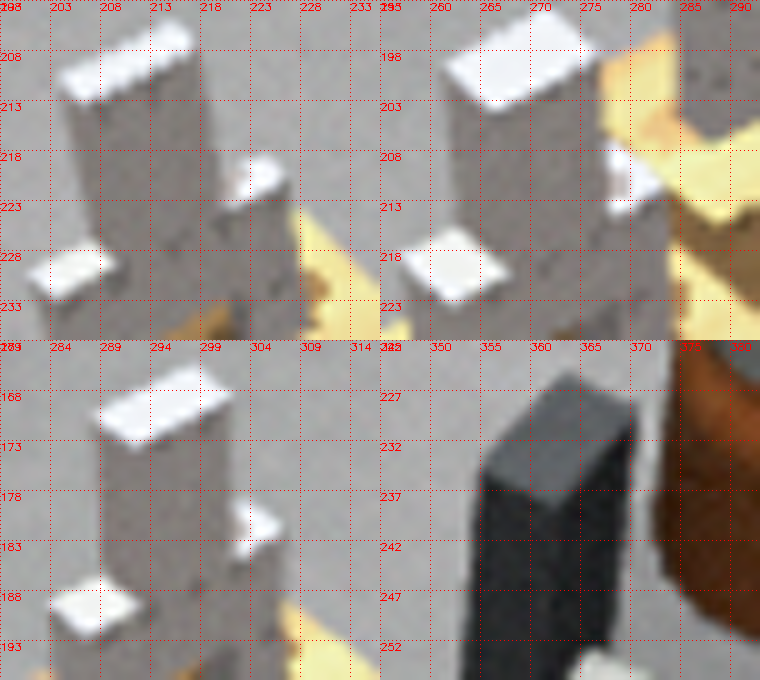

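```bash
cat > fit.py <<'E'
from rig import eyes
from h import *
from scipy.optimize import least_squares
cams={"t":P(eyes,"top"),"s":P(eyes,"scene")}
D={
"a":(.112,24,8,dict(t=[(447.3,203.8),(453.8,204.3),(452,220.5),(445.3,219.7)],s=[(204,210.5),(206.5,213.3),(217.5,207.3),(215.3,205)])),
"c":(.112,24,16,dict(t=[(405.5,263),(417.3,264.3),(415,281.5),(404,279.5)],s=[(261.5,200.2),(266.5,204.2),(276.5,198),(271.8,194)])),
"b":(.112,24,12,dict(t=[(422,331.8),(431,332.5),(429,349.3),(420,348.3)],s=[(287.5,170.8),(292,174),(301.3,168.3),(297.8,165)])),
"post":(.135,28,16,dict(t=[(265.2,274.5),(275,274.2),(277.2,294),(266.8,294.8)],s=[(355,236.3),(363,240),(370.5,229),(363.5,225.3)])),
"base":(.014,130,225,dict(t=[(288,249.5),(295.5,329.5),(150.5,261),(153.75,342)])),
}
def corners(p,w,d,z):
    c,s=np.cos(p[2]),np.sin(p[2])
    return [np.array([p[0]+a*w*c-b*d*s,p[1]+a*w*s+b*d*c,z]) for a in(-.0005,.0005) for b in(-.0005,.0005)]
for n,(z,w,d,obs) in D.items():
  for use in ("t","s","ts"):
    o=[(cams[k],q) for k in use if k in obs for q in obs[k]]
    if not o: continue
    mm=np.mean([back(c,q,z) for c,q in o],0)
    def f(p,ret=False):
        C=corners(p,w,d,z); out=[]
        for c,q in o:
            e=[proj(c,X)-q for X in C]; out.append(min(e,key=np.linalg.norm))
        return np.ravel(out)
    best=min((least_squares(f,[mm[0],mm[1],y0]) for y0 in (-.25,0,.15)),key=lambda r:r.cost)
    print(n,use,"xy",best.x[:2].round(4),"yaw",best.x[2].round(4),"rms px",np.sqrt(np.mean(best.fun**2)).round(2))
E
python3 fit.py
```

```text
a t xy [ 0.6226 -0.3086] yaw -0.1402 rms px 0.4
a s xy [ 0.6237 -0.3062] yaw -0.1568 rms px 0.2
a ts xy [ 0.6227 -0.308 ] yaw -0.1443 rms px 0.54
c t xy [ 0.5349 -0.2504] yaw -0.1295 rms px 0.2
c s xy [ 0.5377 -0.2459] yaw -0.1305 rms px 0.31
c ts xy [ 0.5353 -0.2494] yaw -0.1293 rms px 0.92
b t xy [ 0.4407 -0.2695] yaw -0.1326 rms px 0.4
b s xy [ 0.4436 -0.2678] yaw -0.1393 rms px 0.32
b ts xy [ 0.4412 -0.2693] yaw -0.1342 rms px 0.63
post t xy [ 0.5128 -0.0565] yaw 0.1119 rms px 0.71
post s xy [ 0.5167 -0.053 ] yaw 0.1467 rms px 0.51
post ts xy [ 0.5137 -0.0555] yaw 0.1255 rms px 1.17
base t xy [0.503  0.0311] yaw 0.1045 rms px 0.39
base ts xy [0.503  0.0311] yaw 0.1045 rms px 0.39
```

Going by thickness, a (thin) is at top (449,212), c (thick) at (410,272) and b (middle) at (426,340). The green part at (368,203) is the look-alike. The top-view fit of the base and the post agree with each other. I'll work out the moves next.

```bash
cat > go.py <<'E'
# usage: go.py x y z yaw -> delta in tool axes
from rig import robot
from h import *
import sys
x,y,z,yaw=map(float,sys.argv[1:5])
o=robot.get_obs(); Rc=R.from_quat(o["tool_rot"]).as_matrix(); p=np.array(o["position"])
best=None
for s in (1,-1):
    zz=s*np.array([-np.sin(yaw),np.cos(yaw),0]); yy=np.array([0,0,-1.]); xx=np.cross(yy,zz)
    Rt=np.c_[xx,yy,zz]; rv=R.from_matrix(Rc.T@Rt).as_rotvec()
    if best is None or np.linalg.norm(rv)<np.linalg.norm(best[0]): best=(rv,Rt)
rv,Rt=best
d=np.array([x,y,z])-p
print("t",o["time"],"p",p.round(4),"F",np.round(o["ft_force"],2),"w",round(o["grip_width"],4),"q6",o["q"][5].round(2))
print("Rc cols",Rc.round(3).tolist())
print("rot total /180deg:",(rv/np.pi).round(4)," max/row .0398")
print("shift in target axes (x100mm):",(Rt.T@d*10).round(3)," in current axes:",(Rc.T@d*10).round(3))
E
python3 go.py 0.5125 -0.0565 0.200 0.1045
```

```text
t 0.15 p [0.1903 0.5948 0.2468] F [-0.8   0.4  -0.67] w 0.087 q6 -0.18
Rc cols [[0.952, -0.001, 0.305], [-0.305, -0.001, 0.952], [-0.0, -1.0, -0.002]]
rot total /180deg: [ 0.0005 -0.1319 -0.0002]  max/row .0398
shift in target axes (x100mm): [ 2.526  0.468 -6.814]  in current axes: [ 5.055  0.475 -5.22 ]
```

Emit:
{"api": "play_rows", "payload": {
  "series": [
    [1,0,0,0,0,-0.033,0],
    [1,0,0,0,0,-0.033,0],
    [1,0,0,0,0,-0.033,0],
    [1,0,0,0,0,-0.033,0],
    [1,0.12,0,-0.32,0,0,0],
    [1,0.12,0,-0.32,0,0,0],
    [1,0.12,0,-0.32,0,0,0],
    [1,0.12,0,-0.32,0,0,0],
    [1,0.12,0,-0.32,0,0,0],
    [1,0.12,0,-0.32,0,0,0],
    [1,0.12,0,-0.32,0,0,0],
    [1,0.12,0,-0.32,0,0,0]
  ]
}}

```text
time: 1.15
position: [0.313, 0.3492, 0.2475]
tool_rot: [0.706, 0.037, -0.037, -0.706]
ft_force: [1.0, 1.4, 0.2]
grip_width: 0.0873
```

Emit:
{"api": "play_rows", "payload": {
  "series": [
    [1,0.12,0,-0.32,0,0,0],
    [1,0.12,0,-0.32,0,0,0],
    [1,0.12,0,-0.32,0,0,0],
    [1,0.12,0,-0.32,0,0,0],
    [1,0.12,0,-0.32,0,0,0],
    [1,0.12,0,-0.32,0,0,0],
    [1,0.12,0,-0.32,0,0,0],
    [1,0.12,0,-0.32,0,0,0],
    [1,0.12,0,-0.32,0,0,0],
    [1,0,0,0,0,0,0]
  ]
}}

```text
time: 1.98
position: [0.4544, 0.0708, 0.2479]
tool_rot: [0.707, 0.037, -0.034, -0.705]
ft_force: [0.4, 0.8, 0.5]
grip_width: 0.0865
```

```bash
python3 go.py 0.5125 -0.0565 0.200 0.1045
```

```text
t 1.9833 p [0.4544 0.0708 0.2479] F [0.37 0.8  0.48] w 0.0865 q6 -1.76
Rc cols [[0.995, 0.005, -0.1], [0.1, -0.003, 0.995], [0.004, -1.0, -0.003]]
rot total /180deg: [ 0.001  -0.0015  0.0014]  max/row .0398
shift in target axes (x100mm): [ 0.445  0.479 -1.326]  in current axes: [ 0.449  0.485 -1.323]
```

Emit:
{"api": "play_rows", "payload": {
  "series": [
    [1,0.11,0,-0.33,0,-0.0015,0],
    [1,0.11,0,-0.33,0,0,0],
    [1,0.11,0,-0.33,0,0,0],
    [1,0.12,0,-0.34,0,0,0],
    [1,0,0.24,0,0,0,0],
    [1,0,0.24,0,0,0,0],
    [1,0,0,0,0,0,0],
    [1,0,0,0,0,0,0]
  ]
}}

```text
time: 2.65
position: [0.5082, -0.0512, 0.1985]
tool_rot: [-0.705, -0.037, 0.04, 0.707]
ft_force: [0.3, -0.1, 0.2]
grip_width: 0.087
```

```bash
python3 go.py 0.5125 -0.0565 0.126 0.1045; python3 - <<'E'
from rig import eyes
import cv2
for n in ("wrist","scene"):
    cv2.imwrite(f"pics/{n}1.png",eyes.camera(n)[:,:,::-1])
E
```

```text
t 2.65 p [ 0.5082 -0.0512  0.1985] F [ 0.27 -0.13  0.21] w 0.087 q6 -2.0
Rc cols [[0.994, -0.004, -0.109], [0.109, 0.001, 0.994], [-0.004, -1.0, 0.002]]
rot total /180deg: [-0.0006  0.0016 -0.0012]  max/row .0398
shift in target axes (x100mm): [ 0.037  0.725 -0.057]  in current axes: [ 0.039  0.725 -0.059]
```

View pics/wrist1.png

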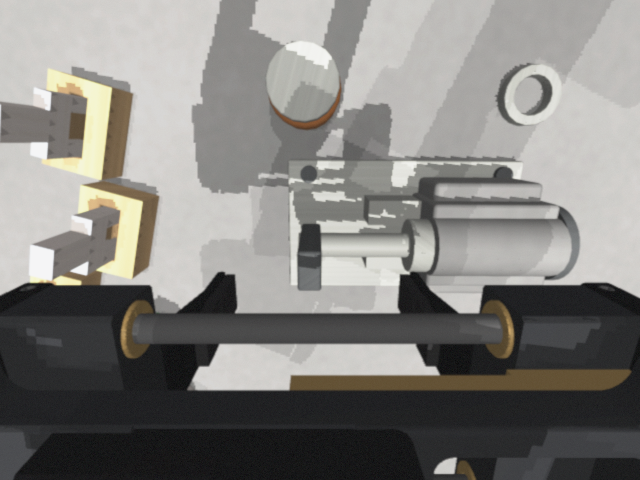

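View pics/scene1.png

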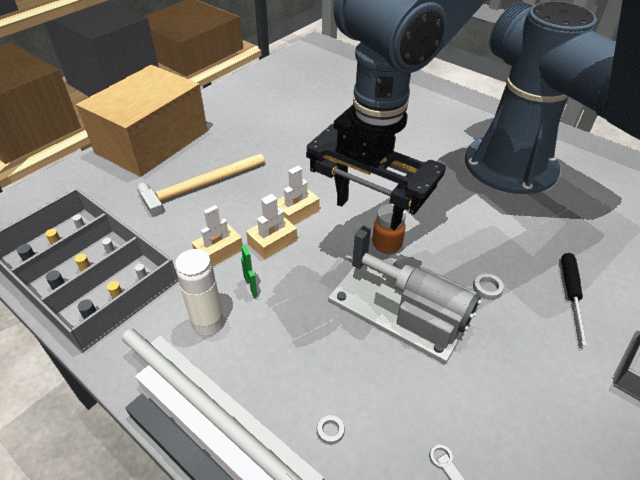

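```bash
python3 - <<'E'
from rig import robot,eyes
from h import *
w=cv2.imread("pics/wrist1.png")
x,y,f=285,215,8
a=cv2.resize(w[y:y+75,x:x+100],None,fx=f,fy=f,interpolation=cv2.INTER_CUBIC)
for i in range(0,100,10): cv2.putText(a,str(x+i),(i*f,10),0,.4,(0,0,255)); a[::4,i*f]=(0,0,255)
for i in range(0,75,10): cv2.putText(a,str(y+i),(0,i*f+10),0,.4,(0,0,255)); a[i*f,::4]=(0,0,255)
cv2.imwrite("pics/w1c.png",a)
k=P(eyes,"wrist"); print(k)
yaw=.1045;c,s=np.cos(yaw),np.sin(yaw)
g=np.array([.5022,.0386,0])
ax=np.array([c,s,0]);ay=np.array([-s,c,0])
for n,d in dict(base=(65,-120,14),base2=(-65,-120,14),base3=(-65,105,14)).items():
    X=g+(ax*d[0]+ay*d[1]+np.array([0,0,d[2]]))/1000; print(n,proj(k,X).round(1))
for dx in(-14,14):
  for dy in (-8,8):
    X=np.array([.5126,-.0562,.135])+(ax*dx+ay*dy)/1000; print("post",dx,dy,proj(k,X).round(1))
E
```

```text
(array([[330.9392207 ,   0.        , 316.97962499],
       [  0.        , 330.9392207 , 237.26927728],
       [  0.        ,   0.        ,   1.        ]]), array([[-1.09280630e-01,  9.94010905e-01, -2.54699826e-04],
       [ 9.53598004e-01,  1.04909986e-01,  2.82213998e-01],
       [ 2.80550512e-01,  3.05976421e-02, -9.59351445e-01]]), array([ 0.10756079, -0.49953522,  0.20334736]))
base [289.3 283.7]
base2 [286.8 157.5]
base3 [524.1 158.7]
post -14 -8 [297.8 249.8]
post -14 8 [322.8 249.9]
post 14 -8 [298.3 289.8]
post 14 8 [322.4 289.9]
```

View pics/w1c.png

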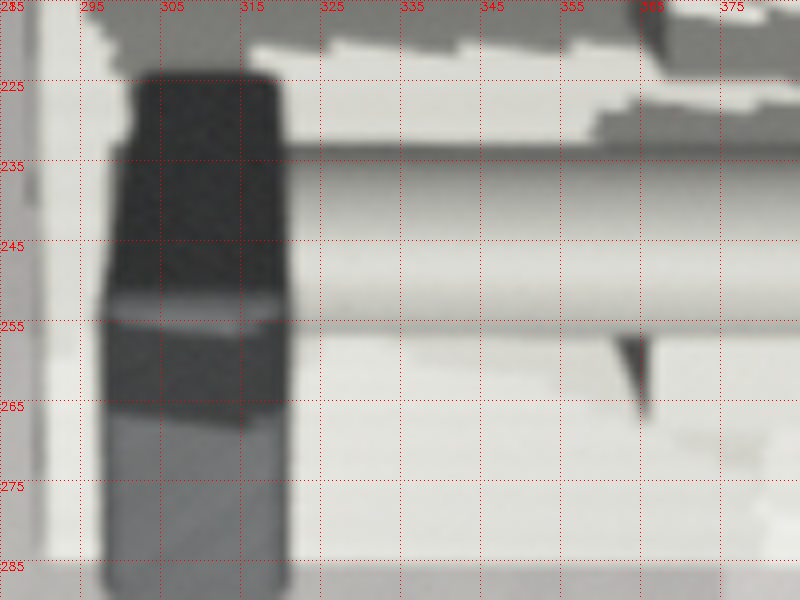

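The wrist view agrees with the top-camera pose to about 1 px: the post top spans (297–320, 251–290). Descending onto the post.

Emit:
{"api": "play_rows", "payload": {
  "series": [
    [1,0.037,0,-0.06,0,0.0016,0],
    [1,0,0,0,0,0,0],
    [1,0,0.18,0,0,0,0],
    [1,0,0.18,0,0,0,0],
    [1,0,0.18,0,0,0,0],
    [1,0,0.18,0,0,0,0],
    [1,0,0,0,0,0,0],
    [1,0,0,0,0,0,0]
  ]
}}

```text
time: 3.42
position: [0.5139, -0.0573, 0.1277]
tool_rot: [-0.706, -0.037, 0.037, 0.706]
ft_force: [-1.0, -0.0, 0.3]
grip_width: 0.0871
```

```bash
python3 go.py 0.5125 -0.0572 0.126 0.1045
```

```text
t 3.4167 p [ 0.5139 -0.0573  0.1277] F [-0.96 -0.03  0.32] w 0.0871 q6 -2.0
Rc cols [[0.995, -0.001, -0.105], [0.105, 0.0, 0.995], [-0.001, -1.0, 0.0]]
rot total /180deg: [-0.0001  0.0001 -0.0002]  max/row .0398
shift in target axes (x100mm): [-0.014  0.017  0.002]  in current axes: [-0.014  0.017  0.002]
```

Emit:
{"api": "play_rows", "payload": {
  "series": [
    [0.35,-0.014,0.017,0,0,0,0],
    [0.35,0,0,0,0,0,0],
    [0.35,0,0,0,0,0,0],
    [0.25,0,0,0,0,0,0],
    [0.22,0,0,0,0,0,0],
    [0.0,0,0,0,0,0,0],
    [0,0,0,0,0,0,0],
    [0,0,0,0,0,0,0],
    [0,0,0,0,0,0,0]
  ],
  "grip_force": 25
}}

```text
time: 4.17
position: [0.5124, -0.0575, 0.1259]
tool_rot: [-0.706, -0.037, 0.037, 0.706]
ft_force: [-0.9, -0.4, -0.5]
grip_width: 0.0345
```

```bash
cat > st.py <<'E'
from rig import robot
from h import *
o=robot.get_obs();p=np.array(o["position"]);ay=np.array([-np.sin(.1045),np.cos(.1045),0]);ax=np.array([ay[1],-ay[0],0])
g=np.array([.5022,.0386,.075])
print("t",round(o["time"],2),"gap-frame x,y,z mm",(np.array([(p-g)@ax,(p-g)@ay,(p-g)[2]])*1000).round(2),"F along y",round(float(np.dot(o["ft_force"],ay)),2),"Fx",round(float(np.dot(o["ft_force"],ax)),2),"Fz",round(o["ft_force"][2],2),"M",np.round(o["moment"],2),"w",round(o["grip_width"]*1000,2))
E
python3 st.py
```

```text
t 4.17 gap-frame x,y,z mm [  0.14 -96.6   50.85] F along y -0.31 Fx -0.9 Fz -0.45 M [ 0.01  0.   -0.05] w 34.52
```

Emit:
{"api": "play_rows", "payload": {
  "series": [
    [0,0,0,0,0,0,0],
    [0,0,0,0,0,0,0],
    [0,0,0,0,0,0,0],
    [0,0,0,0,0,0,0]
  ]
}}

```text
time: 4.5
position: [0.5123, -0.0572, 0.1258]
tool_rot: [-0.706, -0.037, 0.037, 0.706]
ft_force: [0.2, 1.6, -0.9]
grip_width: 0.016
```

```bash
python3 st.py
```

```text
t 4.5 gap-frame x,y,z mm [  0.1  -96.31  50.77] F along y 1.59 Fx 0.34 Fz -0.9 M [ 0.23 -0.04 -0.05] w 16.05
```

Emit:
{"api": "play_rows", "payload": {
  "series": [
    [0,0,0,0.005,0,0,0],
    [0,0,0,0.005,0,0,0],
    [0,0,0,0,0,0,0]
  ]
}}

```text
time: 4.75
position: [0.5123, -0.0568, 0.1258]
tool_rot: [0.706, 0.037, -0.037, -0.706]
ft_force: [-0.8, -2.0, -1.2]
grip_width: 0.0156
```

```bash
python3 st.py
```

```text
t 4.75 gap-frame x,y,z mm [ 9.000e-02 -9.598e+01  5.079e+01] F along y -1.9 Fx -1.04 Fz -1.19 M [-0.24  0.07 -0.09] w 15.61
```

Emit:
{"api": "play_rows", "payload": {
  "series": [
    [0,0,0,0.005,0,0,0],
    [0,0,0,0.005,0,0,0],
    [0,0,0,0,0,0,0],
    [0,0,0,0,0,0,0]
  ]
}}

```text
time: 5.08
position: [0.5122, -0.0556, 0.1258]
tool_rot: [0.706, 0.037, -0.037, -0.706]
ft_force: [-0.0, -1.8, -1.7]
grip_width: 0.0157
```

```bash
python3 st.py
```

```text
t 5.08 gap-frame x,y,z mm [  0.12 -94.69  50.81] F along y -1.83 Fx -0.21 Fz -1.73 M [-0.27  0.05 -0.05] w 15.67
```

Emit:
{"api": "play_rows", "payload": {
  "series": [
    [0,0,0,0.005,0,0,0],
    [0,0,0,0.005,0,0,0],
    [0,0,0,0,0,0,0],
    [0,0,0,0,0,0,0]
  ]
}}

```text
time: 5.42
position: [0.5121, -0.0544, 0.1258]
tool_rot: [-0.706, -0.037, 0.037, 0.706]
ft_force: [-1.1, -1.7, -1.4]
grip_width: 0.0157
```

```bash
python3 st.py
```

```text
t 5.42 gap-frame x,y,z mm [  0.11 -93.52  50.8 ] F along y -1.58 Fx -1.27 Fz -1.39 M [-0.27  0.09 -0.02] w 15.7
```

Emit:
{"api": "play_rows", "payload": {
  "series": [
    [0,0,0,0.005,0,0,0],
    [0,0,0,0.005,0,0,0],
    [0,0,0,0,0,0,0],
    [0,0,0,0,0,0,0]
  ]
}}

```text
time: 5.75
position: [0.512, -0.0536, 0.1258]
tool_rot: [0.706, 0.037, -0.037, -0.706]
ft_force: [-0.1, -3.4, -0.8]
grip_width: 0.0161
```

```bash
python3 st.py
```

```text
t 5.75 gap-frame x,y,z mm [  0.11 -92.69  50.81] F along y -3.38 Fx -0.44 Fz -0.79 M [-0.41  0.04 -0.07] w 16.08
```

Emit:
{"api": "play_rows", "payload": {
  "series": [
    [0,0,0,0.005,0,0,0],
    [0,0,0,0.005,0,0,0],
    [0,0,0,0,0,0,0],
    [0,0,0,0,0,0,0]
  ]
}}

```text
time: 6.08
position: [0.512, -0.0531, 0.1258]
tool_rot: [0.706, 0.037, -0.037, -0.706]
ft_force: [-0.9, -6.0, -2.1]
grip_width: 0.0159
```

```bash
python3 st.py
```

```text
t 6.08 gap-frame x,y,z mm [  0.13 -92.22  50.82] F along y -5.84 Fx -1.5 Fz -2.12 M [-0.77  0.1  -0.07] w 15.88
```

Emit:
{"api": "play_rows", "payload": {
  "series": [
    [0,0,0,0.005,0,0,0],
    [0,0,0,0.005,0,0,0],
    [0,0,0,0,0,0,0],
    [0,0,0,0,0,0,0],
    [0,0,0,0,0,0,0]
  ]
}}

```text
time: 6.5
position: [0.5119, -0.0527, 0.1258]
tool_rot: [0.707, 0.037, -0.037, -0.705]
ft_force: [-0.8, -8.1, -2.8]
grip_width: 0.016
```

```bash
python3 st.py
```

```text
t 6.5 gap-frame x,y,z mm [  0.14 -91.8   50.84] F along y -8.0 Fx -1.66 Fz -2.79 M [-1.06  0.21 -0.05] w 15.98
```

Home is felt at about y −92.9, with ~6 N on the stop. Now pulling out.

Emit:
{"api": "play_rows", "payload": {
  "series": [
    [0,0,0,-0.01,0,0,0],
    [0,0,0,-0.01,0,0,0],
    [0,0,0,-0.01,0,0,0],
    [0,0,0,-0.01,0,0,0],
    [0,0,0,-0.01,0,0,0],
    [0,0,0,-0.01,0,0,0],
    [0,0,0,-0.01,0,0,0],
    [0,0,0,-0.01,0,0,0],
    [0,0,0,-0.01,0,0,0],
    [0,0,0,-0.01,0,0,0],
    [0,0,0,-0.01,0,0,0],
    [0,0,0,0,0,0,0]
  ]
}}

```text
time: 7.5
position: [0.5129, -0.0627, 0.1258]
tool_rot: [0.706, 0.037, -0.037, -0.706]
ft_force: [0.7, 1.9, -3.0]
grip_width: 0.0155
```

```bash
python3 st.py
```

```text
t 7.5 gap-frame x,y,z mm [ 7.0000e-02 -1.0186e+02  5.0810e+01] F along y 1.81 Fx 0.87 Fz -2.99 M [ 0.34 -0.12 -0.07] w 15.51
```

Emit:
{"api": "play_rows", "payload": {
  "series": [
    [0,0,0,-0.005,0,0,0],
    [0,0,0,-0.005,0,0,0],
    [0,0,0,-0.005,0,0,0],
    [0,0,0,0,0,0,0],
    [0,0,0,0,0,0,0]
  ]
}}

```text
time: 7.92
position: [0.513, -0.064, 0.1258]
tool_rot: [0.706, 0.037, -0.037, -0.706]
ft_force: [0.7, 2.2, -2.5]
grip_width: 0.0157
```

```bash
python3 st.py
```

```text
t 7.92 gap-frame x,y,z mm [ 8.0000e-02 -1.0319e+02  5.0820e+01] F along y 2.1 Fx 0.94 Fz -2.52 M [ 0.34 -0.07 -0.08] w 15.66
```

Emit:
{"api": "play_rows", "payload": {
  "series": [
    [0,0,0,-0.005,0,0,0],
    [0,0,0,-0.005,0,0,0],
    [0,0,0,-0.005,0,0,0],
    [0,0,0,0,0,0,0],
    [0,0,0,0,0,0,0]
  ]
}}

```text
time: 8.33
position: [0.5132, -0.0655, 0.1258]
tool_rot: [0.706, 0.037, -0.037, -0.706]
ft_force: [0.9, 1.7, -3.7]
grip_width: 0.0156
```

```bash
python3 st.py
```

```text
t 8.33 gap-frame x,y,z mm [ 8.0000e-02 -1.0471e+02  5.0800e+01] F along y 1.64 Fx 1.06 Fz -3.68 M [ 0.36 -0.09 -0.06] w 15.57
```

Emit:
{"api": "play_rows", "payload": {
  "series": [
    [0,0,0,-0.005,0,0,0],
    [0,0,0,-0.005,0,0,0],
    [0,0,0,-0.005,0,0,0],
    [0,0,0,0,0,0,0],
    [0,0,0,0,0,0,0]
  ]
}}

```text
time: 8.75
position: [0.5134, -0.067, 0.1258]
tool_rot: [0.706, 0.037, -0.037, -0.706]
ft_force: [-0.0, 1.3, -3.8]
grip_width: 0.0159
```

```bash
python3 st.py
```

```text
t 8.75 gap-frame x,y,z mm [ 7.0000e-02 -1.0621e+02  5.0820e+01] F along y 1.28 Fx 0.09 Fz -3.82 M [ 0.38 -0.03 -0.05] w 15.92
```

Emit:
{"api": "play_rows", "payload": {
  "series": [
    [0,0,0,-0.005,0,0,0],
    [0,0,0,-0.005,0,0,0],
    [0,0,0,-0.005,0,0,0],
    [0,0,0,0,0,0,0],
    [0,0,0,0,0,0,0]
  ]
}}

```text
time: 9.17
position: [0.5135, -0.0684, 0.1258]
tool_rot: [-0.706, -0.037, 0.037, 0.706]
ft_force: [-0.3, 2.4, -3.9]
grip_width: 0.0158
```

```bash
python3 st.py
```

```text
t 9.17 gap-frame x,y,z mm [ 1.0000e-01 -1.0759e+02  5.0830e+01] F along y 2.42 Fx -0.09 Fz -3.85 M [ 0.4  -0.06 -0.02] w 15.84
```

Emit:
{"api": "play_rows", "payload": {
  "series": [
    [0,0,0,-0.005,0,0,0],
    [0,0,0,-0.005,0,0,0],
    [0,0,0,0,0,0,0],
    [0,0,0,0,0,0,0]
  ]
}}

```text
time: 9.5
position: [0.5135, -0.0688, 0.1258]
tool_rot: [-0.706, -0.037, 0.037, 0.706]
ft_force: [1.0, 4.6, -2.6]
grip_width: 0.0162
```

```bash
python3 st.py
```

```text
t 9.5 gap-frame x,y,z mm [ 7.0000e-02 -1.0803e+02  5.0810e+01] F along y 4.45 Fx 1.52 Fz -2.62 M [ 0.86 -0.13 -0.04] w 16.16
```

Emit:
{"api": "play_rows", "payload": {
  "series": [
    [0,0,0,-0.005,0,0,0],
    [0,0,0,-0.005,0,0,0],
    [0,0,0,0,0,0,0],
    [0,0,0,0,0,0,0],
    [0,0,0,0,0,0,0]
  ]
}}

```text
time: 9.92
position: [0.5136, -0.0693, 0.1258]
tool_rot: [-0.706, -0.037, 0.037, 0.707]
ft_force: [1.2, 6.7, -3.1]
grip_width: 0.016
```

```bash
python3 st.py
```

```text
t 9.92 gap-frame x,y,z mm [ 5.0000e-02 -1.0848e+02  5.0800e+01] F along y 6.56 Fx 1.85 Fz -3.14 M [ 1.07 -0.2  -0.01] w 16.0
```

Emit:
{"api": "play_rows", "payload": {
  "series": [
    [0,0,0,-0.005,0,0,0],
    [0,0,0,-0.005,0,0,0],
    [0,0,0,0,0,0,0],
    [0,0,0,0,0,0,0],
    [0,0,0,0,0,0,0]
  ]
}}

```text
time: 10.33
position: [0.5136, -0.0696, 0.1258]
tool_rot: [-0.705, -0.037, 0.037, 0.707]
ft_force: [1.9, 8.2, -2.3]
grip_width: 0.0161
```

```bash
python3 st.py
```

```text
t 10.33 gap-frame x,y,z mm [ 2.0000e-02 -1.0883e+02  5.0780e+01] F along y 8.0 Fx 2.73 Fz -2.3 M [ 1.4  -0.26 -0.02] w 16.12
```

Outer stop is felt at y ≈ −107.8 and home at −92.9, so the gap is about 14.9 mm. Spacer b (12 mm) fits with about 2.9 mm of play; c (16 mm) is too thick. Unloading and releasing the post.

Emit:
{"api": "play_rows", "payload": {
  "series": [
    [0,0,0,0.008,0,0,0],
    [0,0,0,0.006,0,0,0],
    [0,0,0,0,0,0,0],
    [1,0,0,0,0,0,0],
    [1,0,0,0,0,0,0],
    [1,0,0,0,0,0,0],
    [1,0,-0.1,0,0,0,0],
    [1,0,-0.2,0,0,0,0],
    [1,0,-0.3,0,0,0,0],
    [1,0,-0.3,0,0,0,0],
    [1,0,-0.2,0,0,0,0],
    [1,0,0,0,0,0,0]
  ]
}}

```text
time: 11.33
position: [0.5167, -0.0715, 0.2414]
tool_rot: [0.708, 0.041, -0.033, -0.704]
ft_force: [1.1, -0.9, 0.7]
grip_width: 0.0677
```

```bash
python3 st.py; python3 go.py 0.441 -0.2695 0.24 -0.134; python3 - <<'E'
from rig import eyes
from h import *
f=4
for n,x,y in (("wrist",280,140),("scene",330,210)):
    w=eyes.camera(n)[:,:,::-1]; cv2.imwrite(f"pics/{n}2.png",w)
    a=cv2.resize(w[y:y+150,x:x+200],None,fx=f,fy=f,interpolation=cv2.INTER_CUBIC)
    for i in range(0,200,20): cv2.putText(a,str(x+i),(i*f,10),0,.4,(0,0,255)); a[::4,i*f]=(0,0,255)
    for i in range(0,150,20): cv2.putText(a,str(y+i),(0,i*f+10),0,.4,(0,0,255)); a[i*f,::4]=(0,0,255)
    cv2.imwrite(f"pics/{n}2c.png",a)
k=P(eyes,"wrist"); np.savez("w2.npz",K=k[0],R=k[1],t=k[2])
E
```

```text
t 11.33 gap-frame x,y,z mm [   2.94 -111.04  166.39] F along y -1.02 Fx 0.99 Fz 0.75 M [-0.   -0.06  0.04] w 67.71
t 11.3333 p [ 0.5167 -0.0715  0.2414] F [ 1.09 -0.91  0.75] w 0.0677 q6 -2.03
Rc cols [[0.994, 0.011, -0.104], [0.105, -0.005, 0.995], [0.01, -1.0, -0.006]]
rot total /180deg: [0.0014 0.076  0.0034]  max/row .0398
shift in target axes (x100mm): [-0.486  0.014 -2.063]  in current axes: [-0.96   0.015 -1.89 ]
```

View pics/wrist2c.png

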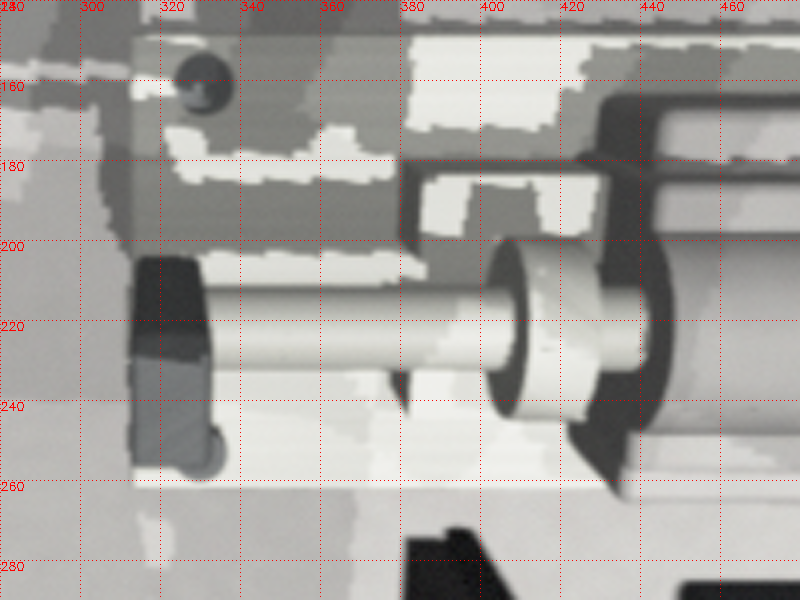

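View pics/scene2c.png

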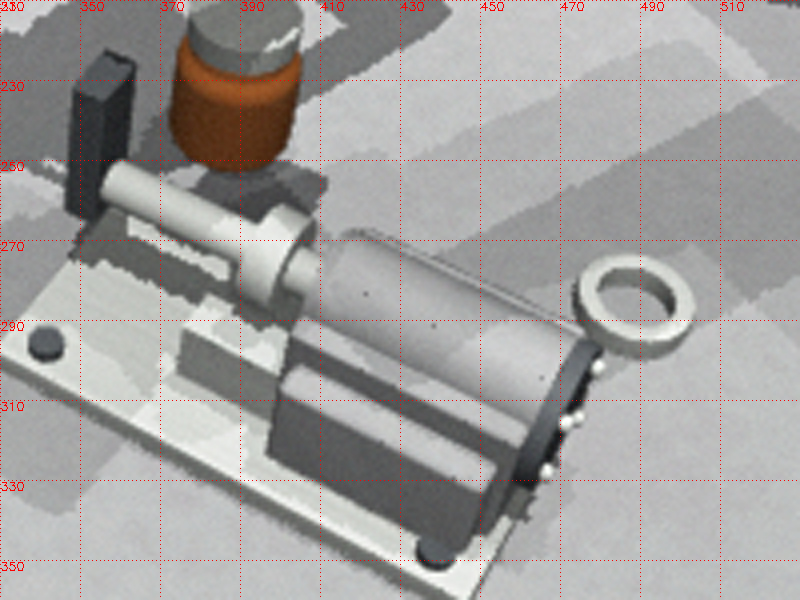

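Emit:
{"api": "play_rows", "payload": {
  "series": [
    [1,0,0,0,0,0.038,0],
    [1,0,0,0,0,0.038,0],
    [1,-0.08,0,-0.34,0,0,0],
    [1,-0.08,0,-0.34,0,0,0],
    [1,-0.08,0,-0.34,0,0,0],
    [1,-0.08,0,-0.34,0,0,0],
    [1,-0.08,0,-0.34,0,0,0],
    [1,-0.08,0,-0.34,0,0,0],
    [1,0,0,0,0,0,0],
    [1,0,0,0,0,0,0],
    [1,0,0,0,0,0,0]
  ]
}}

```text
time: 12.35
position: [0.438, -0.2651, 0.2348]
tool_rot: [-0.705, 0.049, -0.047, 0.706]
ft_force: [0.8, 0.9, -0.9]
grip_width: 0.0869
```

```bash
python3 go.py 0.441 -0.2695 0.24 -0.134; python3 - <<'E'
from rig import eyes
from h import *
k=P(eyes,"wrist")
for n in ("wrist","top"):
    w=eyes.camera(n)[:,:,::-1]; cv2.imwrite(f"pics/{n}3.png",w)
yaw=-.134
c,s=np.cos(yaw),np.sin(yaw)
for dx in(-12,12):
  for dy in (-6,6):
    X=np.array([.4410+(dx*c-dy*s)/1000,-.2695+(dx*s+dy*c)/1000,.112]); print("tab",dx,dy,proj(k,X).round(1))
E
```

```text
t 12.35 p [ 0.438  -0.2651  0.2348] F [ 0.84  0.88 -0.93] w 0.0869 q6 -2.2
Rc cols [[0.991, -0.002, 0.135], [-0.135, 0.002, 0.991], [-0.002, -1.0, 0.002]]
rot total /180deg: [-0.0007 -0.0004 -0.0008]  max/row .0398
shift in target axes (x100mm): [ 0.035 -0.052 -0.039]  in current axes: [ 0.035 -0.053 -0.039]
tab -12 -6 [305.8 231.4]
tab -12 6 [320.6 231.4]
tab 12 -6 [306.1 259.3]
tab 12 6 [320.6 259.3]
```

View pics/wrist3.png

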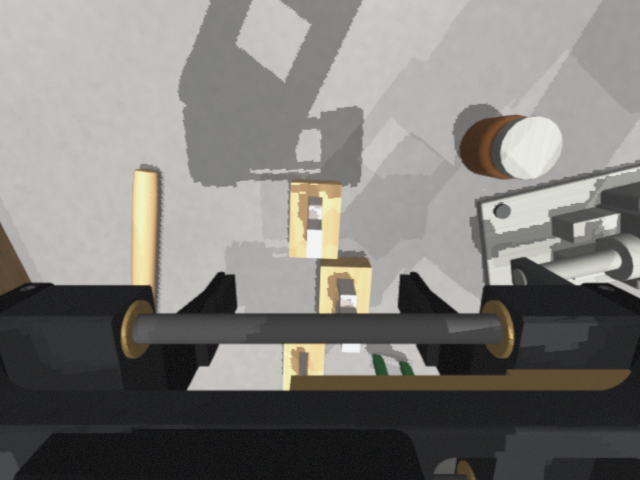

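View pics/top3.png

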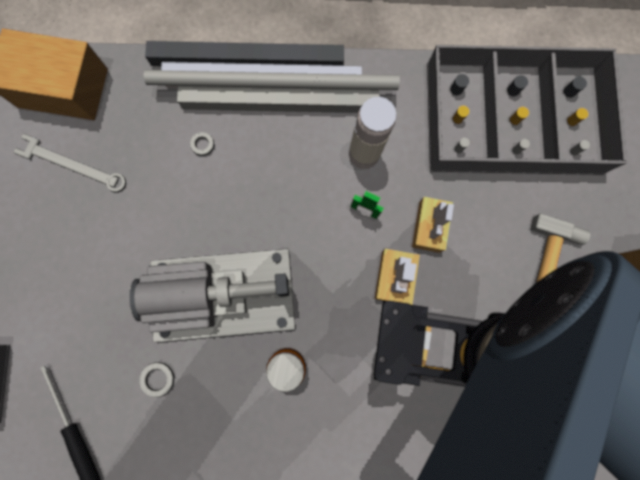

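```bash
python3 - <<'E'
import cv2
from rig import eyes
from h import *
def mk(im,x,y,w,h,f,o,st=10):
    a=cv2.resize(im[y:y+h,x:x+w],None,fx=f,fy=f,interpolation=cv2.INTER_CUBIC)
    for i in range(0,w,st): cv2.putText(a,str(x+i),(i*f,10),0,.4,(0,0,255)); a[::4,i*f]=(0,0,255)
    for i in range(0,h,st): cv2.putText(a,str(y+i),(0,i*f+10),0,.4,(0,0,255)); a[i*f,::4]=(0,0,255)
    cv2.imwrite(o,a)
mk(cv2.imread("pics/wrist3.png"),270,170,100,75+20,6,"pics/w3c.png")
mk(cv2.imread("pics/top3.png"),190,260,110,70,7,"pics/t3c.png")
c=P(eyes,"top"); yaw=.1045;cc,s=np.cos(yaw),np.sin(yaw)
g=np.array([.5022,.0386,.075]);ax=np.array([cc,s,0]);ay=np.array([-s,cc,0])
for d in (-109.9+2.1-8,-109.9+2.1+8): print("post edge",[proj(c,g+ax*e+ay*d/1000+[0,0,.06]).round(1).tolist() for e in (-.014,.014)])
for d in (0,2.1): print(d,"face",proj(c,g+ay*d/1000+[0,0,.025]).round(1),"collar in/out",proj(c,g+ay*(d-14.9)/1000+[0,0,.022]).round(1),proj(c,g+ay*(d-30.9)/1000+[0,0,.022]).round(1),"ledge end",proj(c,g+ay*(d-46)/1000+ax*.02+[0,0,-.028]).round(1),proj(c,g+ay*(d-46)/1000-ax*.02+[0,0,-.028]).round(1))
E
```

```text
post edge [[286.8, 293.9], [285.1, 273.2]]
post edge [[274.9, 294.9], [273.3, 274.2]]
0 face [205.6 292.5] collar in/out [216.6 291.7] [227.8 290.7] ledge end [242.4 278.7] [244.1 304.7]
2.1 face [204.2 292.6] collar in/out [215.1 291.8] [226.3 290.8] ledge end [241.  278.8] [242.7 304.9]
```

View pics/w3c.png

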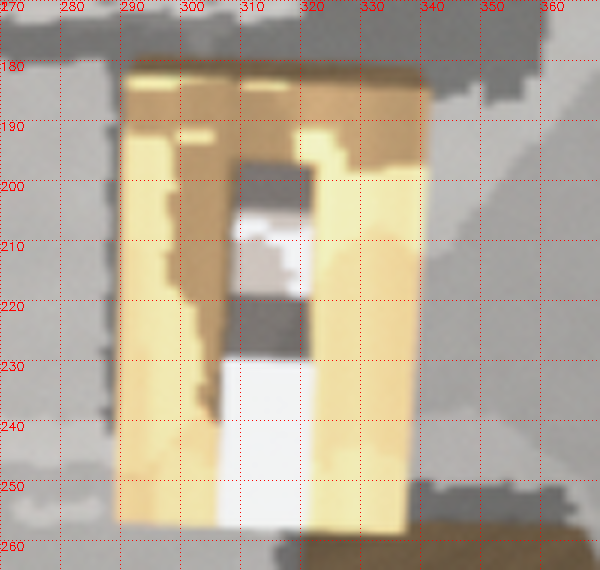

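View pics/t3c.png

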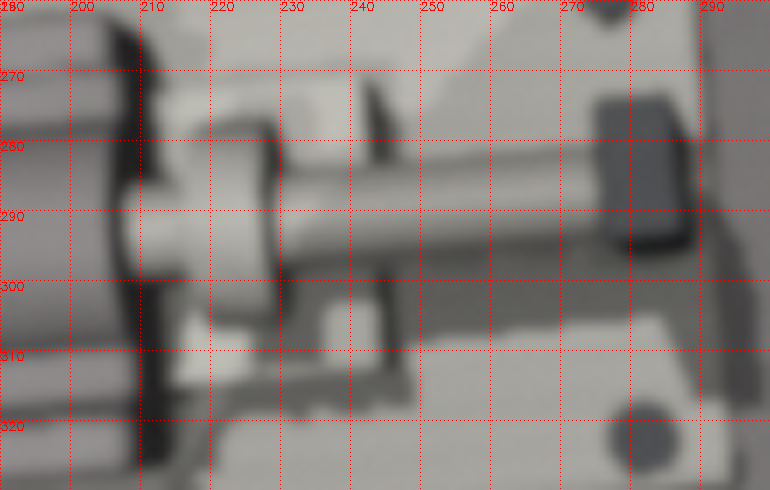

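Wrist view: tab b's top spans (306–321, 230–258), within ~1 mm of the prediction. Descending and gripping spacer b.

Emit:
{"api": "play_rows", "payload": {
  "series": [
    [1,0.025,0.1,-0.037,0,0,0],
    [1,0,0.25,0,0,0,0],
    [1,0,0.25,0,0,0,0],
    [1,0,0.25,0,0,0,0],
    [1,0,0.2,0,0,0,0],
    [1,0,0.15,0,0,0,0],
    [1,0,0.1,0,0,0,0],
    [0.5,0,0,0,0,0,0],
    [0.35,0,0,0,0,0,0]
  ]
}}

```text
time: 13.2
position: [0.441, -0.2692, 0.1054]
tool_rot: [-0.705, 0.047, -0.047, 0.706]
ft_force: [-0.6, -1.0, -0.1]
grip_width: 0.0799
```

```bash
python3 go.py 0.440 -0.2695 0.103 -0.134
```

```text
t 13.2 p [ 0.441  -0.2692  0.1054] F [-0.57 -0.98 -0.15] w 0.0799 q6 -2.2
Rc cols [[0.991, -0.001, 0.133], [-0.133, 0.001, 0.991], [-0.001, -1.0, 0.001]]
rot total /180deg: [-0.0002  0.0003 -0.0003]  max/row .0398
shift in target axes (x100mm): [-0.01   0.024 -0.004]  in current axes: [-0.01   0.024 -0.004]
```

Emit:
{"api": "play_rows", "payload": {
  "series": [
    [0.3,-0.01,0.02,0,0,0,0],
    [0.2,0,0,0,0,0,0],
    [0.2,0,0,0,0,0,0],
    [0,0,0,0,0,0,0],
    [0,0,0,0,0,0,0],
    [0,0,0,0,0,0,0],
    [0,0,0,0,0,0,0],
    [0,0,0,0,0,0,0],
    [0,0,0,0,0,0,0],
    [0,0,0,0,0,0,0],
    [0,0,0,0,0,0,0]
  ]
}}

```text
time: 14.12
position: [0.4397, -0.2689, 0.1038]
tool_rot: [-0.705, 0.048, -0.048, 0.706]
ft_force: [1.0, 2.2, 1.9]
grip_width: 0.012
```

```bash
python3 go.py 0.440 -0.2695 0.16 -0.134
```

```text
t 14.1167 p [ 0.4397 -0.2689  0.1038] F [1.   2.17 1.86] w 0.012 q6 -2.2
Rc cols [[0.991, -0.0, 0.135], [-0.135, 0.002, 0.991], [-0.001, -1.0, 0.002]]
rot total /180deg: [-0.0005 -0.0004 -0.0002]  max/row .0398
shift in target axes (x100mm): [ 0.004 -0.562 -0.005]  in current axes: [ 0.003 -0.562 -0.004]
```

Emit:
{"api": "play_rows", "payload": {
  "series": [
    [0,0,-0.05,0,0,0,0],
    [0,0,-0.1,0,0,0,0],
    [0,0,-0.15,0,0,0,0],
    [0,0,-0.25,0,0,0,0],
    [0,0,-0.3,0,0,0,0],
    [0,0,-0.3,0,0,0,0],
    [0,0,-0.25,0,0,0,0],
    [0,0,-0.1,0,0,0,0],
    [0,0,0,0,0,0,0]
  ]
}}

```text
time: 14.87
position: [0.441, -0.2709, 0.257]
tool_rot: [0.707, -0.045, 0.049, -0.704]
ft_force: [0.4, -0.5, -1.3]
grip_width: 0.0123
```

```bash
python3 go.py 0.5035 0.0333 0.25 0.1045; python3 - <<'E'
from rig import eyes
from h import *
cv2.imwrite("pics/scene4.png",eyes.camera("scene")[:,:,::-1])
E
```

```text
t 14.8667 p [ 0.441  -0.2709  0.257 ] F [ 0.4  -0.52 -1.3 ] w 0.0123 q6 -2.2
Rc cols [[0.991, 0.005, 0.134], [-0.133, -0.005, 0.991], [0.006, -1.0, -0.005]]
rot total /180deg: [ 0.0017 -0.0759  0.0016]  max/row .0398
shift in target axes (x100mm): [0.939 0.07  2.96 ]  in current axes: [0.213 0.057 3.098]
```

View pics/scene4.png

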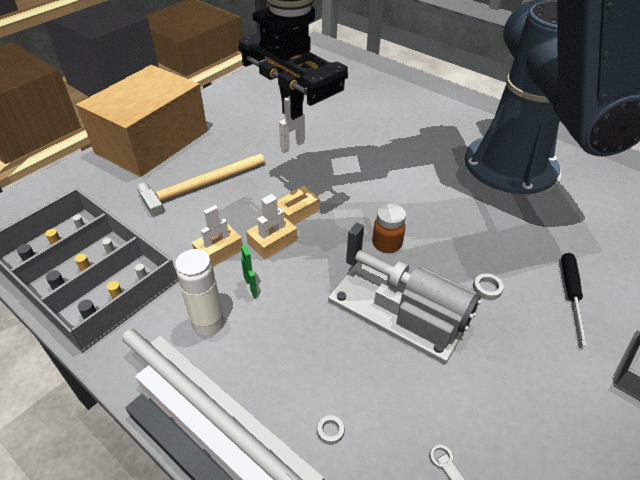

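Emit:
{"api": "play_rows", "payload": {
  "series": [
    [0,0,0,0,0,-0.038,0],
    [0,0,0,0,0,-0.038,0],
    [0,0.1,0,0.3,0,0,0],
    [0,0.1,0,0.33,0,0,0],
    [0,0.1,0,0.33,0,0,0],
    [0,0.1,0,0.33,0,0,0],
    [0,0.1,0,0.33,0,0,0],
    [0,0.1,0,0.33,0,0,0],
    [0,0.1,0,0.33,0,0,0],
    [0,0.1,0,0.33,0,0,0],
    [0,0.1,0,0.3,0,0,0],
    [0,0,0,0,0,0,0]
  ]
}}

```text
time: 15.92
position: [0.498, 0.0342, 0.2517]
tool_rot: [-0.705, -0.037, 0.04, 0.707]
ft_force: [-0.9, 0.0, -0.8]
grip_width: 0.0116
```

Emit:
{"api": "play_rows", "payload": {
  "series": [
    [0,0,0,0,0,0,0],
    [0,0,0,0,0,0,0],
    [0,0,0,0,0,0,0]
  ]
}}

```text
time: 16.17
position: [0.4983, 0.0282, 0.2528]
tool_rot: [0.706, 0.036, -0.037, -0.706]
ft_force: [0.8, -0.6, -0.9]
grip_width: 0.0118
```

```bash
python3 go.py 0.5023 0.0332 0.25 0.1045; python3 st.py
```

```text
t 16.1667 p [0.4983 0.0282 0.2528] F [ 0.78 -0.57 -0.87] w 0.0118 q6 -1.84
Rc cols [[0.995, -0.002, -0.103], [0.103, -0.0, 0.995], [-0.002, -1.0, 0.0]]
rot total /180deg: [-0.     -0.0004 -0.0007]  max/row .0398
shift in target axes (x100mm): [0.045 0.028 0.045]  in current axes: [0.045 0.028 0.045]
t 16.17 gap-frame x,y,z mm [ -4.93  -9.91 177.84] F along y -0.65 Fx 0.72 Fz -0.87 M [ 0.02 -0.03 -0.04] w 11.79
```

Emit:
{"api": "play_rows", "payload": {
  "series": [
    [0,0.045,0,0.045,0,0,0],
    [0,0,0,0,0,0,0],
    [0,0,0.2,0,0,0,0],
    [0,0,0.2,0,0,0,0],
    [0,0,0.1,0,0,0,0],
    [0,0,0,0,0,0,0],
    [0,0,0,0,0,0,0],
    [0,0,0,0,0,0,0]
  ]
}}

```text
time: 16.83
position: [0.5037, 0.0337, 0.2045]
tool_rot: [0.706, 0.037, -0.036, -0.706]
ft_force: [0.4, 0.4, -0.2]
grip_width: 0.0121
```

```bash
python3 go.py 0.5023 0.0332 0.20 0.1045; python3 st.py; python3 - <<'E'
from rig import eyes
from h import *
f=4
for n,x,y in (("scene",330,200),("wrist",250,130),("top",150,220)):
    w=eyes.camera(n)[:,:,::-1]; cv2.imwrite(f"pics/{n}5.png",w)
    a=cv2.resize(w[y:y+150,x:x+200],None,fx=f,fy=f,interpolation=cv2.INTER_CUBIC)
    for i in range(0,200,20): cv2.putText(a,str(x+i),(i*f,10),0,.4,(0,0,255))
    for i in range(0,150,20): cv2.putText(a,str(y+i),(0,i*f+10),0,.4,(0,0,255))
    cv2.imwrite(f"pics/{n}5c.png",a)
E
```

```text
t 16.8333 p [0.5037 0.0337 0.2045] F [ 0.44  0.37 -0.22] w 0.0121 q6 -1.83
Rc cols [[0.995, 0.002, -0.104], [0.104, -0.0, 0.995], [0.001, -1.0, -0.0]]
rot total /180deg: [ 0.0001 -0.0002  0.0005]  max/row .0398
shift in target axes (x100mm): [-0.015  0.045 -0.003]  in current axes: [-0.015  0.045 -0.003]
t 16.83 gap-frame x,y,z mm [  1.01  -5.08 129.52] F along y 0.32 Fx 0.47 Fz -0.22 M [0.05 0.04 0.02] w 12.09
```

View pics/scene5c.png

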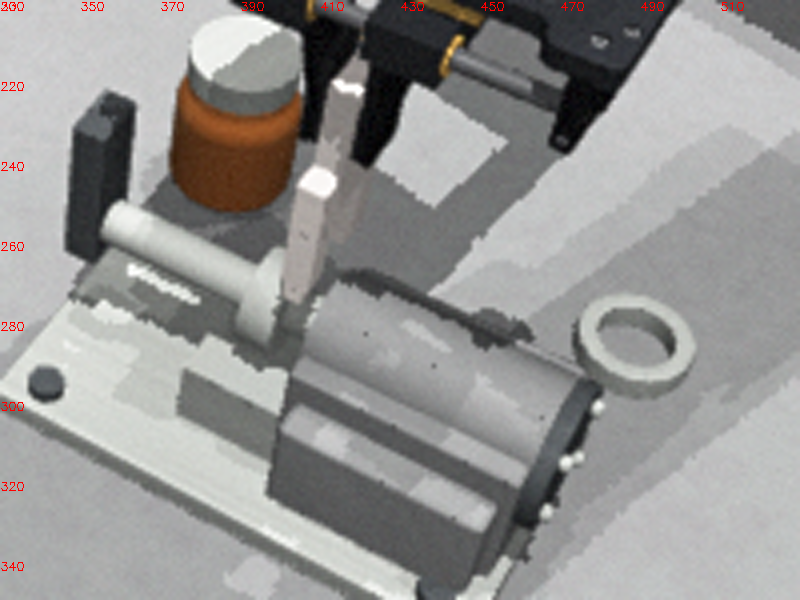

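View pics/wrist5.png

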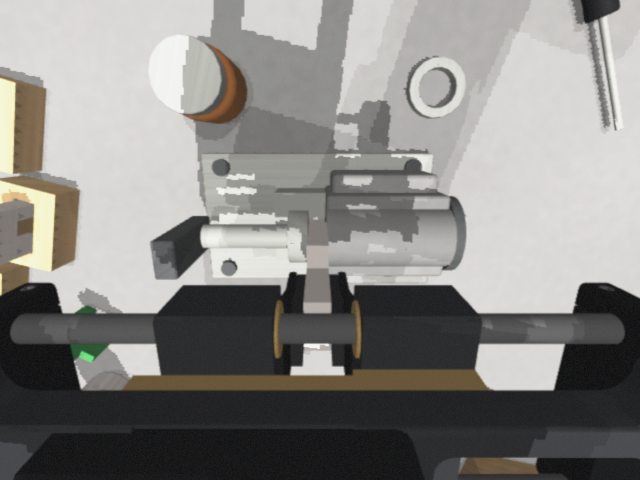

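View pics/top5c.png

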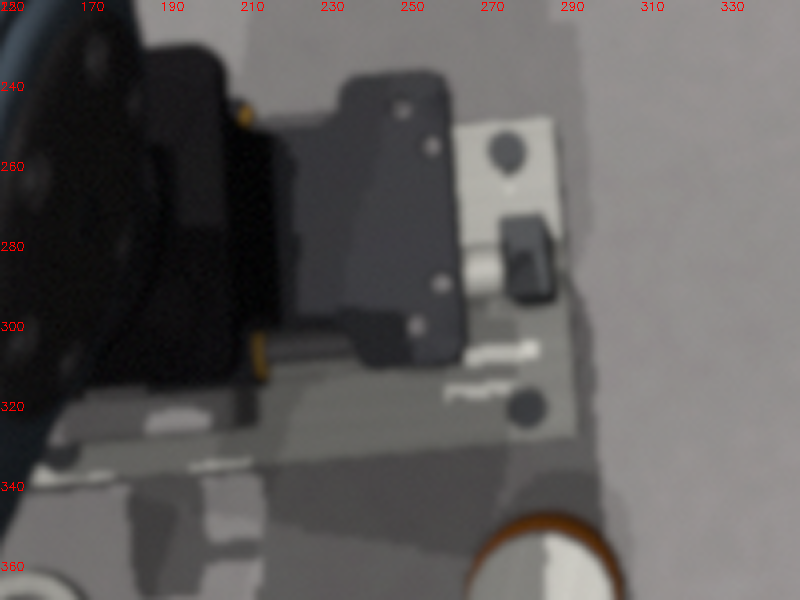

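```bash
python3 - <<'E'
import cv2
im=cv2.imread("pics/wrist5.png");x,y,w,h,f=270,185,100,75,8
a=cv2.resize(im[y:y+h,x:x+w],None,fx=f,fy=f,interpolation=cv2.INTER_CUBIC)
for i in range(0,w,10): cv2.putText(a,str(x+i),(i*f,10),0,.4,(0,0,255)); a[::4,i*f]=(0,0,255)
for i in range(0,h,10): cv2.putText(a,str(y+i),(0,i*f+10),0,.4,(0,0,255)); a[i*f,::4]=(0,0,255)
cv2.imwrite("pics/w5c.png",a)
from rig import eyes
from h import *
k=P(eyes,"wrist");yaw=.1045;cc,s=np.cos(yaw),np.sin(yaw)
g=np.array([.5022,.0386,.075]);ax=np.array([cc,s,0]);ay=np.array([-s,cc,0])
def q(a,b,c): return proj(k,g+(ax*a+ay*b+np.array([0,0,c]))/1000).round(1)
for d in (0,2.1): print(d,"face side low",q(-25,d,0),q(-30,d,-20),"face top",q(0,d,25),"collar in top",q(0,d-14.9,22),"collar out",q(0,d-30.9,22),"collar in at -x",q(-22,d-14.9,0),"post",q(-14,d-109.9-8,60),q(-14,d-109.9+8,60))
zf=204.5-93.8-75
for e in (-2,2): print("foot",q(-25+1,-5.1+2*e,zf),"web shoulder top",q(-24,-5.1+3*e,zf+62))
E
```

```text
0 face side low [323.8 208. ] [323.4 197.7] face top [324.3 246.7] collar in top [304.9 245.5] collar out [284.2 245.5] collar in at -x [305.6 211.6] post [144.3 243.1] [168.9 243. ]
2.1 face side low [326.4 208. ] [325.8 197.7] face top [327.  246.7] collar in top [307.6 245.5] collar out [286.9 245.5] collar in at -x [308.1 211.6] post [147.6 243.1] [172.1 243. ]
foot [312.  219.3] web shoulder top [306.5 246.2]
foot [323.2 219.3] web shoulder top [329.  246.2]
```

View pics/w5c.png

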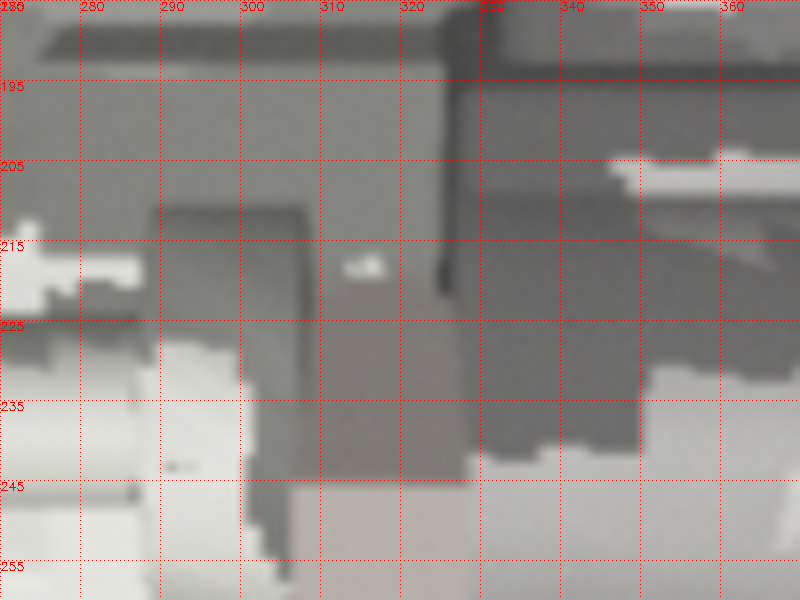

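The wrist crop shows the block face at column ≈326.5 and the collar's inner face at ≈307, matching the touch-based frame, with the spacer centred between them. Descending in stages.

Emit:
{"api": "play_rows", "payload": {
  "series": [
    [0,-0.015,0,-0.003,0,0,0],
    [0,0,0.05,0,0,0,0],
    [0,0,0.05,0,0,0,0],
    [0,0,0.05,0,0,0,0],
    [0,0,0.05,0,0,0,0],
    [0,0,0,0,0,0,0],
    [0,0,0,0,0,0,0]
  ]
}}

```text
time: 17.57
position: [0.5012, 0.0337, 0.1832]
tool_rot: [-0.706, -0.036, 0.037, 0.706]
ft_force: [-0.4, 0.6, -0.7]
grip_width: 0.0116
```

```bash
python3 st.py
```

```text
t 17.57 gap-frame x,y,z mm [ -1.48  -4.72 108.24] F along y 0.63 Fx -0.38 Fz -0.67 M [ 0.06 -0.05 -0.  ] w 11.64
```

Emit:
{"api": "play_rows", "payload": {
  "series": [
    [0,0.008,0,-0.006,0,0,0],
    [0,0,0.04,0,0,0,0],
    [0,0,0.04,0,0,0,0],
    [0,0,0.04,0,0,0,0],
    [0,0,0.04,0,0,0,0],
    [0,0,0.04,0,0,0,0],
    [0,0,0,0,0,0,0],
    [0,0,0,0,0,0,0]
  ]
}}

```text
time: 18.23
position: [0.5022, 0.0332, 0.1635]
tool_rot: [-0.706, -0.037, 0.037, 0.706]
ft_force: [-0.2, 0.0, -0.8]
grip_width: 0.0119
```

```bash
python3 st.py
```

```text
t 18.23 gap-frame x,y,z mm [-0.61 -5.37 88.47] F along y 0.05 Fx -0.18 Fz -0.78 M [ 0.06  0.08 -0.04] w 11.89
```

Emit:
{"api": "play_rows", "payload": {
  "series": [
    [0,0,0.04,0,0,0,0],
    [0,0,0.04,0,0,0,0],
    [0,0,0.04,0,0,0,0],
    [0,0,0.04,0,0,0,0],
    [0,0,0.03,0,0,0,0],
    [0,0,0.02,0,0,0,0],
    [0,0,0,0,0,0,0],
    [0,0,0,0,0,0,0]
  ]
}}

```text
time: 18.9
position: [0.5024, 0.0332, 0.1427]
tool_rot: [-0.706, -0.037, 0.037, 0.706]
ft_force: [0.4, 0.6, -0.1]
grip_width: 0.0121
```

```bash
python3 st.py
```

```text
t 18.9 gap-frame x,y,z mm [-0.39 -5.44 67.7 ] F along y 0.55 Fx 0.43 Fz -0.08 M [ 0.07 -0.04 -0.02] w 12.1
```

Foot is ~2 mm above the ledges. Easing down until contact.

Emit:
{"api": "play_rows", "payload": {
  "series": [
    [0,0,0.01,0,0,0,0],
    [0,0,0.01,0,0,0,0],
    [0,0,0,0,0,0,0],
    [0,0,0,0,0,0,0]
  ]
}}

```text
time: 19.23
position: [0.5024, 0.0332, 0.1409]
tool_rot: [0.706, 0.037, -0.037, -0.706]
ft_force: [-0.8, 0.4, -1.2]
grip_width: 0.0118
```

```bash
python3 st.py
```

```text
t 19.23 gap-frame x,y,z mm [-0.34 -5.44 65.93] F along y 0.46 Fx -0.77 Fz -1.22 M [0.03 0.04 0.06] w 11.85
```

Emit:
{"api": "play_rows", "payload": {
  "series": [
    [0,0,0.01,0,0,0,0],
    [0,0,0.005,0,0,0,0],
    [0,0,0,0,0,0,0],
    [0,0,0,0,0,0,0]
  ]
}}

```text
time: 19.57
position: [0.5026, 0.0332, 0.1408]
tool_rot: [0.706, 0.037, -0.037, -0.706]
ft_force: [-2.0, -0.8, 9.9]
grip_width: 0.012
```

```bash
python3 st.py
```

```text
t 19.57 gap-frame x,y,z mm [-0.2  -5.44 65.77] F along y -0.6 Fx -2.1 Fz 9.91 M [ 0.09  0.48 -0.02] w 12.02
```

Ledge contact at exactly the predicted height. Relieving the load, releasing and rising.

Emit:
{"api": "play_rows", "payload": {
  "series": [
    [0,0,-0.012,0,0,0,0],
    [0,0,0,0,0,0,0],
    [0.7,0,0,0,0,0,0],
    [0.7,0,0,0,0,0,0],
    [0.7,0,0,0,0,0,0],
    [0.7,0,-0.1,0,0,0,0],
    [0.7,0,-0.2,0,0,0,0],
    [0.7,0,-0.2,0,0,0,0],
    [0.7,0,-0.2,0,0,0,0],
    [0.7,0,-0.1,0,0,0,0],
    [0.7,0,0,0,0,0,0]
  ]
}}

```text
time: 20.48
position: [0.5041, 0.033, 0.2235]
tool_rot: [0.707, 0.039, -0.035, -0.706]
ft_force: [1.5, -0.3, -0.3]
grip_width: 0.0587
```

Emit:
{"api": "play_rows", "payload": {
  "series": [
    [1,0,0,-0.3,0,0,0],
    [1,0,0,-0.35,0,0,0],
    [1,0,0,-0.35,0,0,0],
    [1,0,0,0,0,0,0],
    [1,0,0,0,0,0,0],
    [1,0,0,0,0,0,0]
  ]
}}

```text
time: 20.98
position: [0.5121, -0.066, 0.22]
tool_rot: [-0.706, -0.036, 0.037, 0.707]
ft_force: [-0.7, -0.2, -0.4]
grip_width: 0.0853
```

```bash
python3 st.py; python3 - <<'E'
from rig import eyes
from h import *
f=4
for n,x,y in (("scene",330,190),("wrist",280,130)):
    w=eyes.camera(n)[:,:,::-1]; cv2.imwrite(f"pics/{n}6.png",w)
    a=cv2.resize(w[y:y+150,x:x+200],None,fx=f,fy=f,interpolation=cv2.INTER_CUBIC)
    cv2.imwrite(f"pics/{n}6c.png",a)
E
```

```text
t 20.98 gap-frame x,y,z mm [  -1.1  -105.03  144.95] F along y -0.14 Fx -0.71 Fz -0.35 M [0.08 0.02 0.04] w 85.31
```

View pics/scene6c.png

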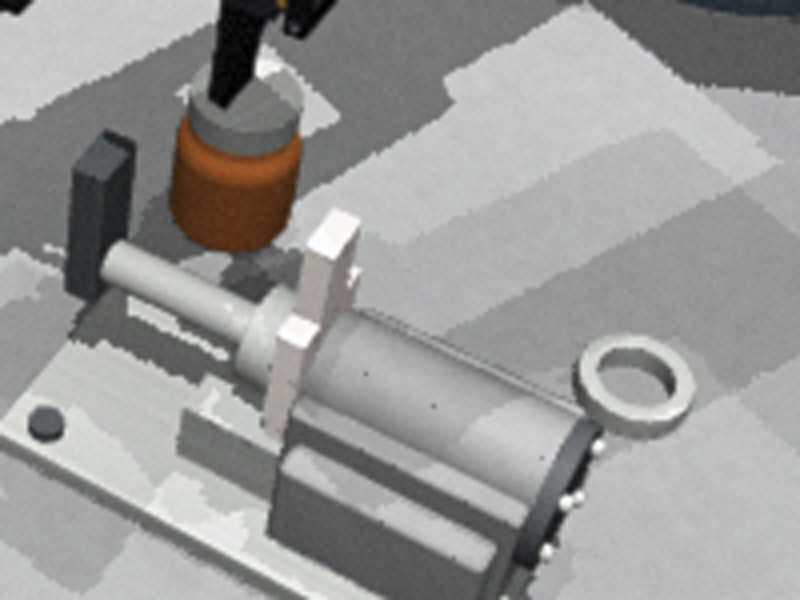

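View pics/wrist6c.png

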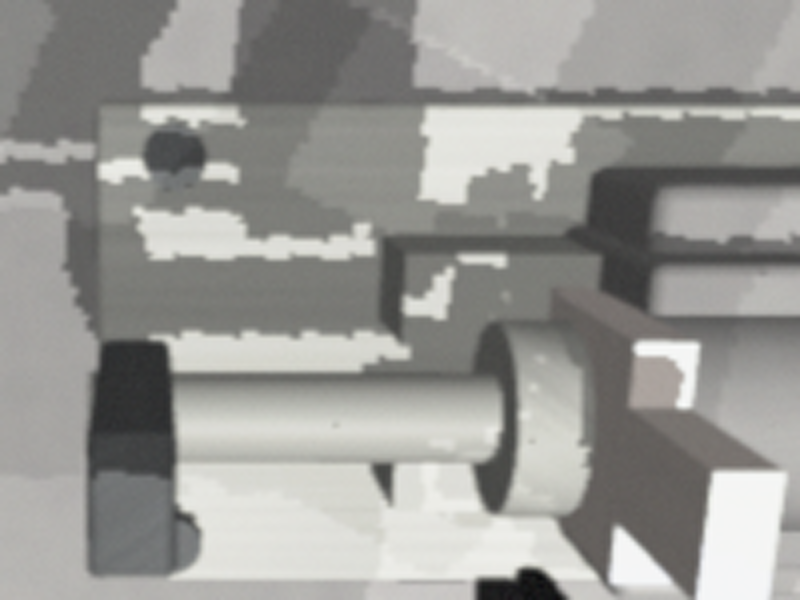

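The spacer is seated upright between collar and block, and the shaft is still out. Regripping the post.

Emit:
{"api": "play_rows", "payload": {
  "series": [
    [1,0.011,0,-0.03,0,0,0],
    [1,0,0.2,0,0,0,0],
    [1,0,0.25,0,0,0,0],
    [1,0,0.25,0,0,0,0],
    [1,0,0.15,0,0,0,0],
    [1,0,0.09,0,0,0,0],
    [0.5,0,0,0,0,0,0],
    [0.5,0,0,0,0,0,0]
  ]
}}

```text
time: 21.75
position: [0.5144, -0.0688, 0.1266]
tool_rot: [-0.706, -0.037, 0.037, 0.706]
ft_force: [-0.0, -0.6, 0.5]
grip_width: 0.0802
```

```bash
python3 st.py
```

```text
t 21.75 gap-frame x,y,z mm [   0.97 -108.06   51.57] F along y -0.64 Fx -0.08 Fz 0.52 M [ 0.03  0.04 -0.  ] w 80.2
```

Emit:
{"api": "play_rows", "payload": {
  "series": [
    [0.3,-0.01,0.006,0,0,0,0],
    [0.25,0,0,0,0,0,0],
    [0.25,0,0,0,0,0,0],
    [0,0,0,0,0,0,0],
    [0,0,0,0,0,0,0],
    [0,0,0,0,0,0,0],
    [0,0,0,0,0,0,0],
    [0,0,0,0,0,0,0],
    [0,0,0,0,0,0,0],
    [0,0,0,0,0,0,0],
    [0,0,0,0,0,0,0]
  ]
}}

```text
time: 22.67
position: [0.5131, -0.0688, 0.1259]
tool_rot: [-0.706, -0.037, 0.037, 0.706]
ft_force: [1.1, 2.9, 1.0]
grip_width: 0.0159
```

```bash
python3 st.py
```

```text
t 22.67 gap-frame x,y,z mm [  -0.33 -107.95   50.88] F along y 2.73 Fx 1.39 Fz 0.97 M [ 0.34 -0.09 -0.04] w 15.86
```

Gripped. Pulling out gently to the stop.

Emit:
{"api": "play_rows", "payload": {
  "series": [
    [0,0,0,-0.005,0,0,0],
    [0,0,0,-0.005,0,0,0],
    [0,0,0,-0.005,0,0,0],
    [0,0,0,0,0,0,0],
    [0,0,0,0,0,0,0]
  ]
}}

```text
time: 23.08
position: [0.5131, -0.0692, 0.1259]
tool_rot: [-0.705, -0.037, 0.037, 0.707]
ft_force: [1.0, 6.7, 1.4]
grip_width: 0.0164
```

```bash
python3 st.py
```

```text
t 23.08 gap-frame x,y,z mm [  -0.36 -108.38   50.87] F along y 6.55 Fx 1.64 Fz 1.44 M [ 1.02 -0.2  -0.03] w 16.38
```

Emit:
{"api": "play_rows", "payload": {
  "series": [
    [0,0,0,-0.005,0,0,0],
    [0,0,0,-0.005,0,0,0],
    [0,0,0,0,0,0,0],
    [0,0,0,0,0,0,0]
  ]
}}

```text
time: 23.42
position: [0.5132, -0.0696, 0.1259]
tool_rot: [-0.705, -0.036, 0.037, 0.707]
ft_force: [2.1, 8.6, 0.7]
grip_width: 0.0155
```

```bash
python3 st.py
```

```text
t 23.42 gap-frame x,y,z mm [  -0.33 -108.8    50.89] F along y 8.35 Fx 2.94 Fz 0.68 M [ 1.28 -0.28 -0.03] w 15.5
```

Emit:
{"api": "play_rows", "payload": {
  "series": [
    [0,0,0,0.006,0,0,0],
    [0,0,0,0.006,0,0,0],
    [0,0,0,0.006,0,0,0],
    [0,0,0,0.006,0,0,0],
    [0,0,0,0.006,0,0,0],
    [0,0,0,0.006,0,0,0],
    [0,0,0,0.006,0,0,0],
    [0,0,0,0,0,0,0],
    [0,0,0,0,0,0,0]
  ]
}}

```text
time: 24.17
position: [0.5131, -0.0682, 0.1259]
tool_rot: [0.706, 0.037, -0.037, -0.706]
ft_force: [0.1, -2.1, -0.5]
grip_width: 0.0159
```

```bash
python3 st.py
```

```text
t 24.17 gap-frame x,y,z mm [  -0.29 -107.39   50.91] F along y -2.13 Fx -0.11 Fz -0.49 M [-0.15  0.11 -0.04] w 15.86
```

Emit:
{"api": "play_rows", "payload": {
  "series": [
    [0,0,0,0.005,0,0,0],
    [0,0,0,0.005,0,0,0],
    [0,0,0,0.005,0,0,0],
    [0,0,0,0.005,0,0,0],
    [0,0,0,0,0,0,0],
    [0,0,0,0,0,0,0]
  ]
}}

```text
time: 24.67
position: [0.5129, -0.0658, 0.1259]
tool_rot: [0.706, 0.037, -0.037, -0.706]
ft_force: [-1.2, -3.7, -1.7]
grip_width: 0.0156
```

```bash
python3 st.py
```

```text
t 24.67 gap-frame x,y,z mm [  -0.28 -104.94   50.92] F along y -3.6 Fx -1.54 Fz -1.73 M [-0.52  0.09 -0.07] w 15.62
```

Emit:
{"api": "play_rows", "payload": {
  "series": [
    [0,0,0,0.004,0,0,0],
    [0,0,0,0.004,0,0,0],
    [0,0,0,0,0,0,0],
    [0,0,0,0,0,0,0]
  ]
}}

```text
time: 25.0
position: [0.5129, -0.0658, 0.1259]
tool_rot: [0.707, 0.037, -0.037, -0.706]
ft_force: [-1.7, -6.9, -1.5]
grip_width: 0.0158
```

```bash
python3 st.py
```

```text
t 25.0 gap-frame x,y,z mm [  -0.27 -104.9    50.95] F along y -6.66 Fx -2.36 Fz -1.5 M [-0.91  0.2  -0.05] w 15.8
```

The collar is hard against the spacer at exactly 12.0 mm out. Relieving, releasing and retreating.

Emit:
{"api": "play_rows", "payload": {
  "series": [
    [0,0,0,-0.008,0,0,0],
    [0,0,0,0,0,0,0],
    [0.8,0,0,0,0,0,0],
    [0.8,0,0,0,0,0,0],
    [0.8,0,0,0,0,0,0],
    [0.8,0,-0.1,0,0,0,0],
    [0.8,0,-0.2,0,0,0,0],
    [0.8,0,-0.3,0,0,0,0],
    [0.8,0,-0.3,0,0,0,0],
    [0.8,0,-0.1,0,0,0,0],
    [0.8,0,0,0,0,0,0],
    [0.8,0,0,0,0,0,0]
  ]
}}

```text
time: 26.0
position: [0.5127, -0.0653, 0.2264]
tool_rot: [0.706, 0.037, -0.037, -0.706]
ft_force: [-0.6, 0.3, 0.5]
grip_width: 0.068
```

Emit:
{"api": "play_rows", "payload": {
  "series": [
    [1,-0.3,0,-0.2,0,0,0],
    [1,-0.3,0,-0.2,0,0,0],
    [1,0,0,0,0,0,0],
    [1,0,0,0,0,0,0],
    [1,0,0,0,0,0,0],
    [1,0,0,0,0,0,0]
  ]
}}

```text
time: 26.5
position: [0.4579, -0.1112, 0.2253]
tool_rot: [-0.706, -0.037, 0.037, 0.706]
ft_force: [0.4, 0.4, 0.1]
grip_width: 0.0865
```

```bash
python3 st.py; python3 - <<'E'
from rig import eyes
from h import *
f=4
for n,x,y in (("scene",330,190),("wrist",330,60),("top",180,240)):
    w=eyes.camera(n)[:,:,::-1]; cv2.imwrite(f"pics/{n}7.png",w)
    a=cv2.resize(w[y:y+150,x:x+200],None,fx=f,fy=f,interpolation=cv2.INTER_CUBIC)
    cv2.imwrite(f"pics/{n}7c.png",a)
E
```

```text
t 26.5 gap-frame x,y,z mm [ -59.72 -144.35  150.29] F along y 0.38 Fx 0.48 Fz 0.1 M [ 0.04 -0.02 -0.  ] w 86.54
```

View pics/scene7.png

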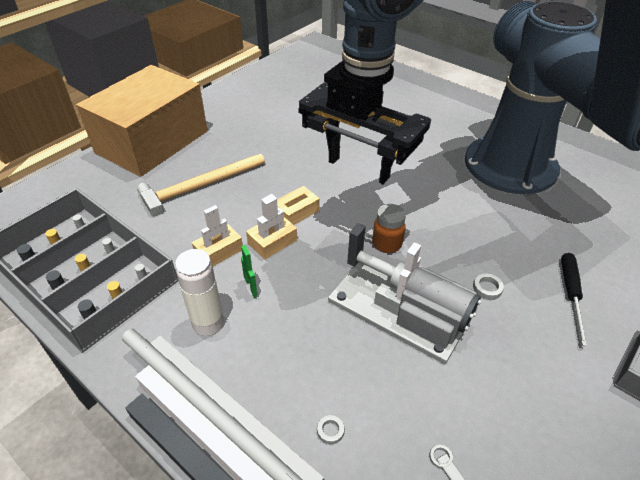

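View pics/scene7c.png

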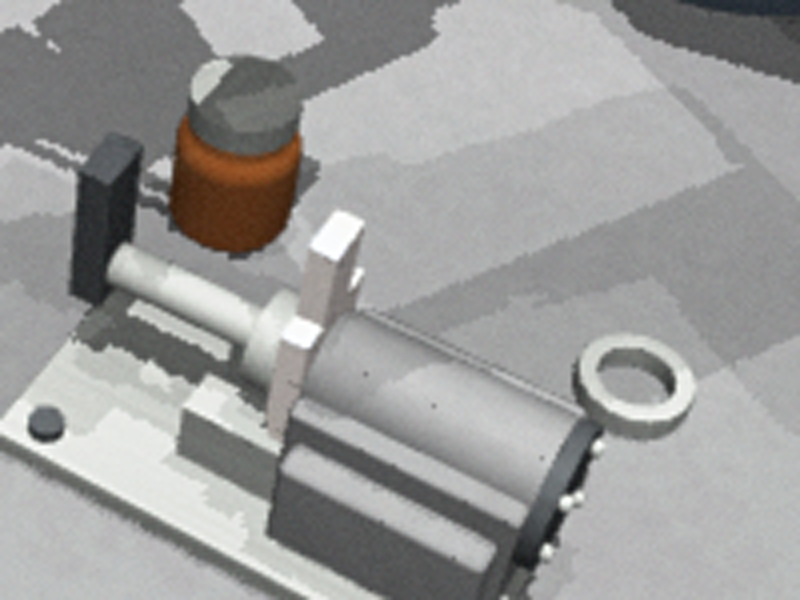

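View pics/top7.png

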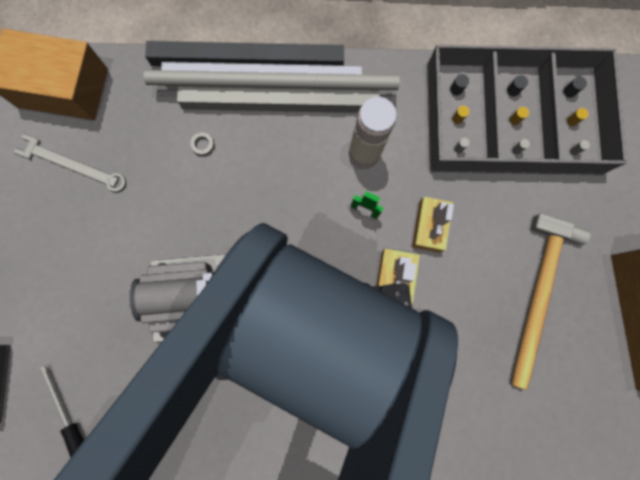

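View pics/wrist7.png

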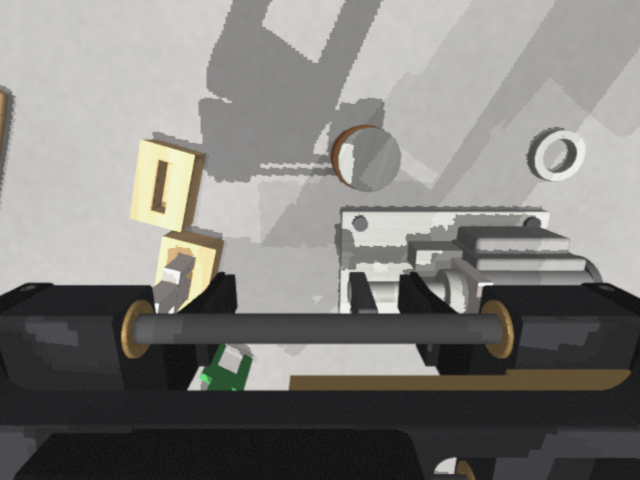

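The spacer stands upright with the collar against it, spacers a and c are in their blocks, the can and jar are standing, and the robot is clear. Handing in.

```bash
python3 -c "
from rig import ticket
print(ticket.hand_in())"
```

```text
the job is handed in; nothing more can be done
None
```

Spacer b (12 mm) is fitted over the shaft, with the collar pushed back up against it, and the job was handed in at about 26.6 s. No verdict was reported.

- **Feeling the gap:** I pushed the shaft home and pulled it out to its stop, reading about 8 N at the wrist each time (about 6 N on the stop after friction). The gap at first resistance came out at about 14.9 mm. Spacer b leaves about 2.9 mm of play. Spacer a would leave about 6.9 mm, and spacer c is too thick.
- **Fitting:** The jaws read 12.0 mm on spacer b, which confirmed it was the right one. It went down without resistance and met the ledges at the predicted height.
- **Play check:** With the spacer in, the shaft stopped at the same place as before when pulled out at about 8 N. Pushed back, it stopped hard at 12.0 mm out, with up to 6.7 N at the wrist.
- **Last images:** The spacer stands upright with the collar visually against it. Spacers a and c are in their blocks, the can and jar are standing, and the gripper is clear. I did not measure the collar's position again after letting go of the post.

**What disagreed:** The top camera's fit put the block face about 2 mm from where touch put it. The wrist camera agreed with touch, so I used the touch-based position. The scene camera also differed from the top camera by 2–5 mm on the spacers and the post.

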